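Put the torque driver away in its holder

ROBOT

A 6-joint arm with a two-finger parallel gripper is mounted at the origin on a cart in front of the work surface, level with it; the furniture and walls round the work are solid. World frame = base frame: x ahead of the robot, y to its left, z up, the work surface at z = 0. Lengths are in mm, angles in degrees, forces in N, time in s.
With the tool pointing down it reaches from about 350 to 850 mm from the base axis. Payload 8.1 kg.
Tool frame: the origin (TCP) lies at the very end of the fingers, on their centre line; the grasp point (between the pads) lies 19 mm behind it; z points along the fingers, y is the direction in which the jaws open and shut (so a half turn about z gives the same grasp; the last joint's range is limited). The gripper opens to 85 mm and grips with 20 to 120 N. Pads are 22 mm wide; open, the fingers measure 114 mm over their backs; the gripper's body (76 mm by 85 mm) begins 54 mm behind the grasp point. The pads swing forward as they close: fully open they stand 13 mm farther back than shut.
Start: joints at [67.93, 7.471, 85.268, -0, 87.261, -4.893], TCP at [177.176, 573.249, 231.292] pointing down, gripper open.
Joint ranges: [-169.43, 169.43], [-51.17, 129.36], [1.28, 143.12], [-76.62, 256.62], [0, 156.53], [-152.29, 152.29]. Speed limits (degrees/s): [136.94, 136.94, 159.86, 180, 180, 180].

INTERFACE

Orientations are given as [roll, pitch, yaw] about the fixed x, y, z axes, in that order (R = Rz(yaw) Ry(pitch) Rx(roll)).
In Python, from bench import sensors, viewer, job gives the robot as it stands.
- The arm moves only by the shell command python3 -m pendant 'ROWS' [FORCE]. ROWS is JSON, one flat list of numbers, 5 for each row, row after row: the shift along the world's x, y, z in mm, then the turn about the world's z in rad, then the finger opening in mm, from 0 to 85.4. In form: [x, y, z, twist, hand, x, y, z, twist, hand, ...]. A call has 1 to 12 rows; each row shifts and turns the pose as measured when the row begins; what a row does not reach is not made up. A row lasts 1/12 s, in which the tool goes at most 41.7 mm and 7.16 degrees, less where a joint would pass 70% of its speed; a pose out of reach is approached as far as the arm can. A call with a gripper value outside its range is refused whole. The fingers move at their own pace and stop on an object; FORCE is the grip in N (left out, the last holds). Time passes only in rows, so rows that do not move let the fingers close. It gives the time, the measured TCP pose, the force and the opening at its end, in the units of the state.
- sensors.sense(): the state, without advancing time (a new reading comes with each control period).
- viewer.snapshot(name): name is "scene" or "top" or "wrist"; returns a dict with "frame" (480x640x3 uint8, blue, green, red), "z_map" (480x640 float32, mm along the optical axis (not along the pixel's ray), 0 where there is no reading), "fx", "fy", "cx", "cy" (pixels), "k1" (the pictures are not rectified: a ray, as slopes to the right and down, at radius r is drawn at 1 + k1 r^2 times it, then the intrinsics apply), "view" (4x4, takes a point from world to camera coordinates). Camera axes: x right, y down, z forward; pixel columns grow to the right and rows downward; lengths in mm; the calibration is good to about 2 mm. A picture is of the moment at which its call begins.
- job.hand_in(): hands the job in, once; it reports no verdict.
The state is a dict: "time": time; "joint_pos": joint angles; "qd": joint speeds; "joint_efforts": joint torques, N m; "tool_pos": TCP position; "tcp_rot": TCP orientation; "ft_force": force on the tool from outside, world axes, zero at the start; "wrist_torque": the same for the moment, N m; "finger_gap": finger opening in mm.
Only numpy, scipy, OpenCV 4.12 (cv2) and the standard library are available. Lean on these libraries where they do the work, as an engineer would, in place of code of your own. Each camera call takes 0.05 s, during which the arm holds its last target.

TASK

Put the torque driver that lies on the bench away: stand it upright, blade down, in the bench holder whose cup its handle fits, with the nose of the handle fully home in the cup. Lower it in rather than letting it drop, and leave the things lying round about where they are.

Things in the scene. Friction and masses are not known exactly. Their poses are not given: they have to be found in the camera images.
- driver_grip (a point): Torque driver lying on the bench (drivers on the rear shelf are scenery): thick round dark handle, pale collar at its nose, thin steel blade; 206 mm long, 65 to 125 g. Point: on the axis, half-way along the handle, at the balance. Its y axis runs to the butt, so the blade points along -y. At the start the axis is level, 16 mm up, blade pointing to the robot's right, within 20 degrees.
- driver_tip (a point): Tip of its blade. Distances along the axis from driver_grip: 153 mm to the tip, 52 mm to the nose (blunt front end of the handle) on the same side, 53 mm to the butt on the other. The handle is 33 mm thick from the butt to 24 mm ahead of driver_grip, then tapers to 24 mm at the nose; the blade is 5 mm thick.
- wide_mouth (a point): Centre of the cup's rim on the wide holder, 155 mm above the bench; z is up. The cup is an open metal funnel 37 mm high: inside 37 mm across (outside 44) in its upper 23 mm, then a cone down to an open 17 mm hole, through which the blade hangs clear of the foot. It fits the torque driver: home, the nose rests on the cone and driver_grip is 17 mm above this point.
- wide_foot (a point): Centre of the wide holder's foot, on the bench. Two fixed holders of one design stand side by side in either order, differing only in the cup: heavy round foot 80 mm across and 12 mm high, thin post behind the cup (away from the robot, within 23 degrees) ending 4 mm below the rim, bracket with a clamp screw, cup.
- narrow_mouth (a point): Centre of the cup's rim on the other holder, same height; inside 29 mm across (outside 36), for slim drivers: the torque driver's handle jams in its rim.
- esd_brush: Black brush, 126 x 24 x 16 mm, lying near the front edge of the bench, right of the driver's blade; origin at the middle of its underside. A bystander.
- marker_pen: Marker pen, 135 x 14 x 16 mm, lying crosswise behind the holders; origin at the middle of its underside. A bystander.
- test_plug: Small dark test plug, 55 x 19 x 19 mm, lying behind the holders; origin at the middle of its underside. A bystander.
- sensor_a: Small metal sensor cell, 19 x 21 x 27 mm, standing on the bench to the right, in front of the blue box; origin at the middle of its underside. A bystander.

How it is judged (in metres and radians):
At the end, for the whole second after the job is handed in: The torque driver stands at rest, blade down, in the wide holder's cup: within 0.2 rad (11 degrees) of upright, its handle's middle within 12 mm of the cup's axis and within 6 mm of its fully home height (horizontal distance between driver_grip and wide_mouth below 0.012 m and z of driver_grip in the frame of wide_mouth below 0.023 m and angle between driver_grip's own y axis and vertical below 0.2 rad and linear speed of torque_driver below 0.02 m/s); the robot touches nothing.
It fails at once if the torque driver is dropped: it falls faster than 0.6 m/s with no finger on it (a fall of about 2 cm) (contact force between the fingers and torque_driver below 0.01 N and linear speed of torque_driver above 0.6 m/s).
It fails at once if the brush, the pen, the test plug or the sensor cell is pushed more than 30 mm from its place (distance of any of esd_brush, marker_pen, test_plug, sensor_a from where it was at the start of the episode above 0.03 m).
It also fails if it takes over 58 s, if anything falls off the work surface, if the arm or the gripper's body presses on something with over 40 N, if the wrist force passes 120 N, or if a joint passes its speed limit or range.

## Working session

There is one attempt and no reset: what is moved stays moved. The work goes in short steps, Python scripts to look and compute and a shell command to move; the robot and the scene stay as the last step left them, time stands still between calls to the robot, and variables do not carry over. Pictures are saved under pics/ and viewed, and the job is handed in when it is done.

```bash
mkdir -p pics; ls
cat > h.py <<'E'
import numpy as np, cv2
from bench import sensors, viewer
def snap(n,tag):
    s=viewer.snapshot(n); np.savez(f'pics/{tag}.npz',**s); cv2.imwrite(f'pics/{tag}.png',s['frame']); return s
def load(tag): return dict(np.load(f'pics/{tag}.npz'))
def ray(s,u,v):
    K=np.array([[s['fx'],0,s['cx']],[0,s['fy'],s['cy']],[0,0,1]],float)
    d=np.array([(u-s['cx'])/s['fx'],(v-s['cy'])/s['fy']]); x=d.copy()
    for _ in range(20): x=d/(1+s['k1']*(x@x))
    V=np.array(s['view']); R=V[:3,:3]; 
    return -R.T@V[:3,3], R.T@np.array([x[0],x[1],1.])
def atz(s,u,v,z):
    o,d=ray(s,u,v); return o+d*(z-o[2])/d[2]
def dep(s,u,v):
    o,d=ray(s,u,v); return o+d*s['z_map'][int(round(v)),int(round(u))]
def proj(s,p):
    V=np.array(s['view']); c=V[:3,:3]@np.array(p,float)+V[:3,3]; x=c[:2]/c[2]; x=x*(1+s['k1']*(x@x)); return x[0]*s['fx']+s['cx'],x[1]*s['fy']+s['cy']
def tri(l):
    A=np.zeros((3,3));b=np.zeros(3)
    for s,u,v in l:
        o,d=ray(s,u,v); d/=np.linalg.norm(d); P=np.eye(3)-np.outer(d,d); A+=P;b+=P@o
    p=np.linalg.solve(A,b); return p,[np.subtract(proj(s,p),(u,v)).round(1) for s,u,v in l]
E
python3 - <<'E'
from h import *
for n in("scene","top","wrist"):
    s=snap(n,n+'0'); print(n,s['fx'],s['k1'],np.linalg.inv(s['view'])[:3,3].round())
print(sensors.sense())
E
```

```text
pics
scene 513.1736677790557 -0.0011857865647486258 [  87. -216.  750.]
top 619.197138416122 -0.20723839986178275 [ 458.   59. 1158.]
wrist 422.08544650144177 -0.019690573068991683 [110. 594. 373.]
{'time': 0.15, 'joint_pos': array([ 6.79279664e+01,  7.50529424e+00,  8.53156251e+01,  3.76071978e-04,
        8.72628713e+01, -4.89267637e+00]), 'qd': array([-0.0496947 , -0.1166193 , -0.16854671,  0.00969565,  0.04183348,
       -0.01874968]), 'joint_efforts': array([ 1.21440789e-03, -5.70054245e+01, -5.01165354e+01, -1.50006640e-04,
        9.52378643e-03, -6.21245817e-05]), 'tool_pos': array([177.02703217, 572.83541363, 230.47760803]), 'tcp_rot': array([-1.79916547e+02, -7.52070900e-03,  1.62820619e+02]), 'ft_force': array([0.24172507, 0.09343304, 0.03681847]), 'wrist_torque': array([-0.0166396 ,  0.02212363,  0.01914776]), 'finger_gap': 85.34476613148092}
```

View pics/scene0.png

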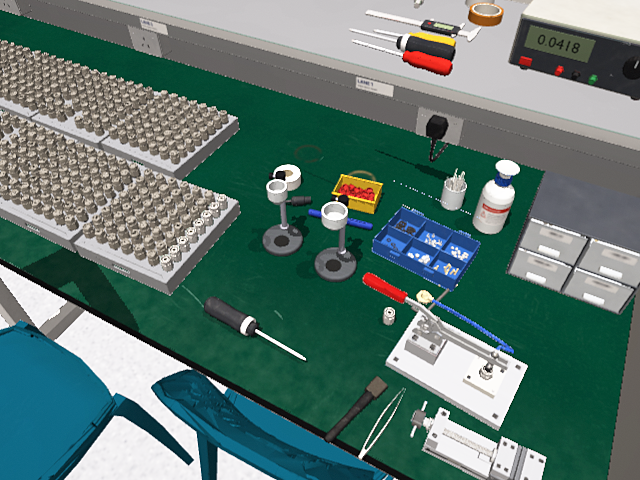

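View pics/top0.png

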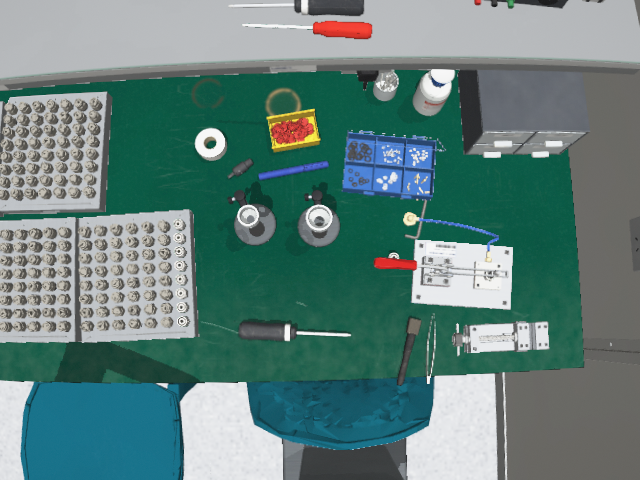

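View pics/wrist0.png

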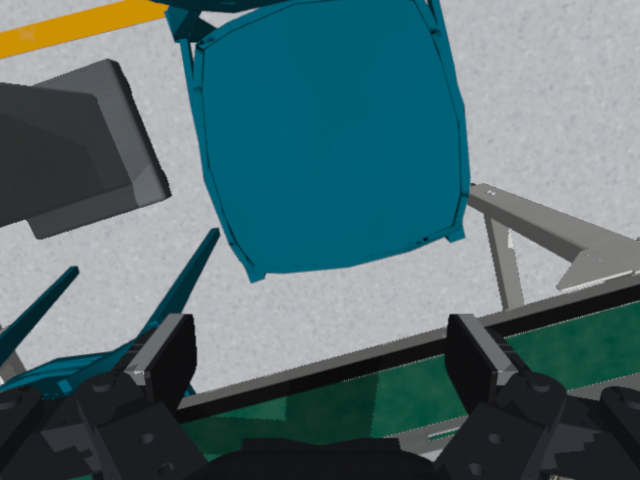

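Run:
```python
from h import *
a=load('scene0');b=load('top0')
x=cv2.resize(a['frame'][160:380,190:400],None,fx=3.5,fy=2.7*1.296,interpolation=cv2.INTER_CUBIC)[:, :]
x=cv2.resize(a['frame'][160:280,240:400],None,fx=5,fy=5,interpolation=cv2.INTER_CUBIC);cv2.imwrite('pics/c1.png',x)
x=cv2.resize(a['frame'][270:390,190:350],None,fx=5,fy=5,interpolation=cv2.INTER_CUBIC);cv2.imwrite('pics/c2.png',x)
x=cv2.resize(b['frame'][155:275,200:360],None,fx=5,fy=5,interpolation=cv2.INTER_CUBIC);cv2.imwrite('pics/c3.png',x)
x=cv2.resize(b['frame'][280:400,210:370],None,fx=5,fy=5,interpolation=cv2.INTER_CUBIC);cv2.imwrite('pics/c4.png',x)
```

```text
(no output)
```

View pics/c1.png

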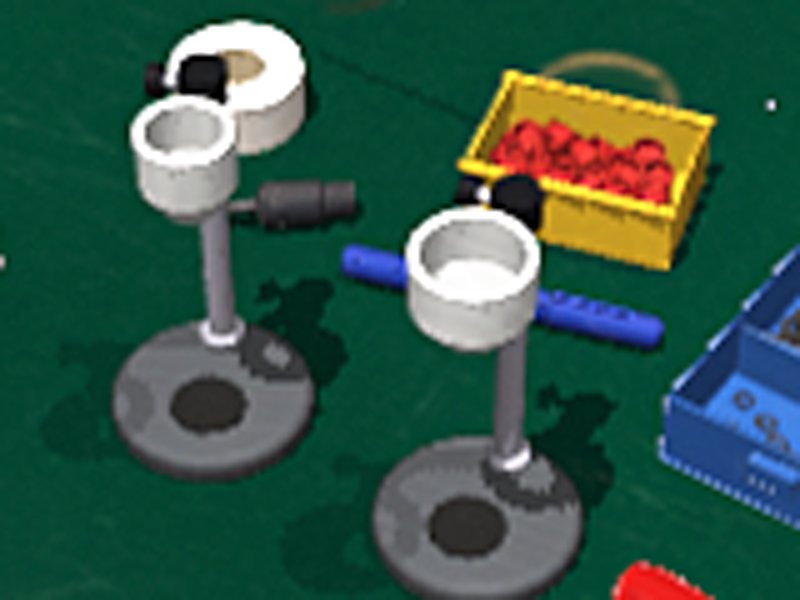

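View pics/c2.png

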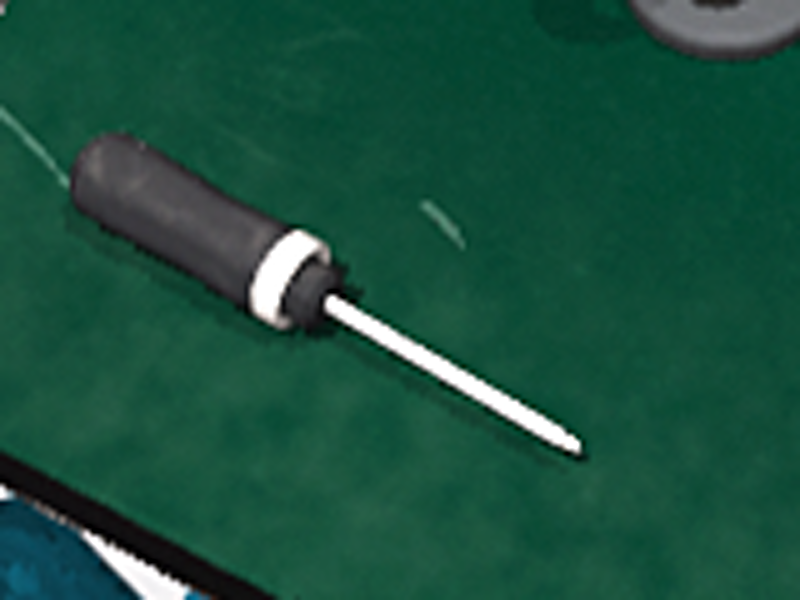

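View pics/c3.png

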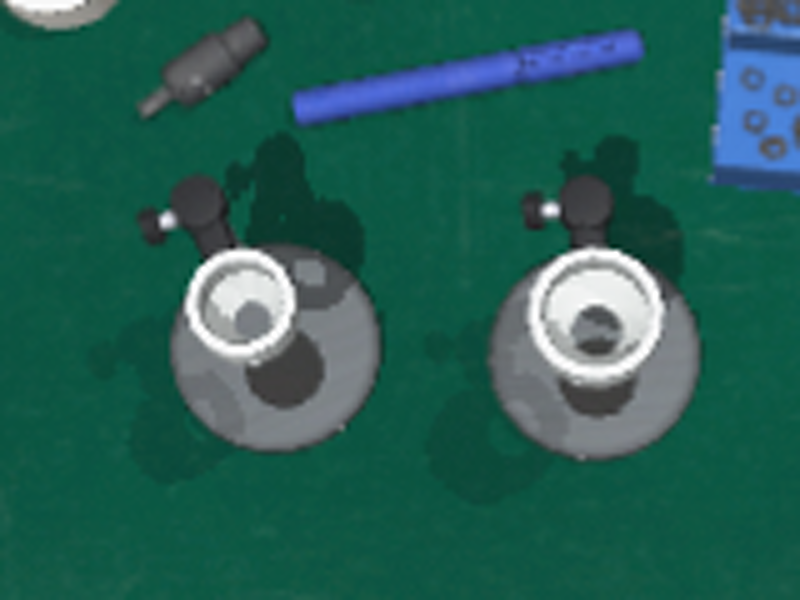

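View pics/c4.png

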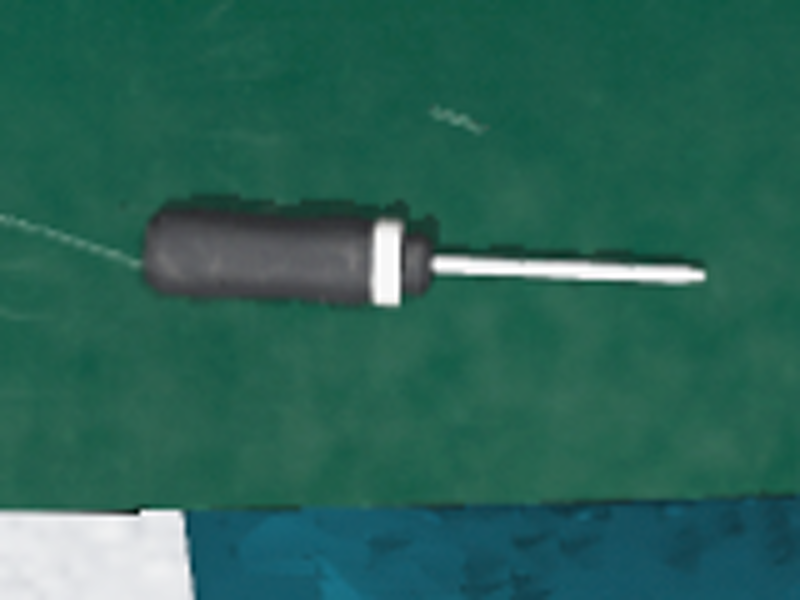

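Run:
```python
from h import *
a=load('scene0');b=load('top0')
f=lambda u0,v0,x,y:(u0+(x+.5)/5-.5,v0+(y+.5)/5-.5)
def T(n,pa,pb): 
    p,e=tri([(a,*pa),(b,*pb)]); print(n,p.round(1),e); return p
W=T('wide',f(240,160,474,254),f(200,155,596,316))
N=T('narrow',f(240,160,184,141),f(200,155,241,303))
tip=T('tip',f(190,270,583,452),f(210,280,707,275))
ns=T('nose',f(190,270,330,303),f(210,280,432,264))
for nm,p in(('wide',W),('nar',N)): pass
print('butt@16',atz(b,*f(210,280,145,252),16))
print('tip@16',atz(b,*f(210,280,707,275),16),'nose',atz(b,*f(210,280,430,264),16))
print('wide@155',atz(b,*f(200,155,596,316),155),atz(a,*f(240,160,474,254),155))
print('nar@155',atz(b,*f(200,155,241,303),155),atz(a,*f(240,160,184,141),155))
for c in('dia wide',528,664),('dia nar',185,296):
    print(c[0],atz(b,*f(200,155,c[1],310),155)-atz(b,*f(200,155,c[2],310),155))
for n,x,y in(('wpost',586,200),('npost',197,198)): print(n,atz(b,*f(200,155,x,y),150))
print('depth tip',dep(b,*f(210,280,690,274)),dep(b,*f(210,280,260,255)))
print('trayedge',dep(b,190,260),dep(b,190,230),dep(b,180,300))
```

```text
wide [633.1  56.6 155.9] [array([-0.9,  0.1]), array([ 0.7, -0.5])]
narrow [641.8 174.7 149.6] [array([-0.5,  0. ]), array([ 0.4, -0.3])]
tip [438.6   3.9  13.7] [array([-0.7,  0.1]), array([ 0.5, -0.3])]
nose [445.7 104.8  16.1] [array([-0.6,  0.1]), array([ 0.4, -0.4])]
butt@16 [452.00296886 211.22929295  16.        ]
tip@16 [438.03752171   4.8626768   16.        ] nose [445.0648761  106.31492287  16.        ]
wide@155 [632.50478254  57.87146322 155.        ] [634.83222871  55.87800929 155.        ]
nar@155 [640.35026943 174.76111073 155.        ] [637.29903778 170.47345674 155.        ]
dia wide [ 1.28864793 44.69199308  0.        ]
dia nar [ 1.14193278 36.78283301  0.        ]
wpost [672.57690401  60.08274083 150.        ]
npost [677.28665171 189.72289727 150.        ]
depth tip [438.54911292  10.95403576  12.77809051] [450.01856843 167.69991365  26.87011256]
trayedge [581.93708239 296.75397002  35.3692475 ] [637.91658153 296.88815556  34.34384731] [508.78228829 315.62522852  36.6100202 ]
```

```bash
python3 - <<'E'
from h import *
b=load('top0')
for u,v in((100,400),(180,388),(60,385),(260,390),(340,420),(290,438),(420,400),(170,440),(30,460)): print(u,v,dep(b,u,v).round())
E
python3 -m pendant '[10,-14,0,-0.11,85,22,-31,0,-0.12,85,24,-33,0,-0.12,85,24,-33,0,-0.12,85,24,-33,0,-0.12,85,24,-33,0,-0.12,85,24,-33,0,-0.12,85,24,-33,0,-0.12,85,24,-33,0,-0.12,85,24,-33,0,-0.12,85]' 20
```

```text
100 400 [ 287.  595. -300.]
180 388 [ 314.  400. -319.]
60 385 [ 321.  700. -305.]
260 390 [336. 179. -33.]
340 420 [286.  30.  42.]
290 438 [262. 119.  73.]
420 400 [ 310. -122.  -11.]
170 440 [ 195.  420. -284.]
30 460 [ 136.  780. -283.]
time: 0.98
tool_pos: [397.7, 257.3, 226.3]
tcp_rot: [-179.7, -0.1, 92.6]
ft_force: [0.9, 0.1, -0.1]
finger_gap: 85.2
```

```bash
python3 -m pendant '[18,-24,-25,-0.06,85,18,-24,-25,-0.05,85,17,-23,-25,0,85,0,0,-25,0,85,0,0,-10,0,85,0,0,0,0,85]'
python3 - <<'E'
from h import *
s=snap('wrist','w1'); print(sensors.sense()['tool_pos'],sensors.sense()['tcp_rot'])
E
```

```text
time: 1.48
tool_pos: [457.5, 174.5, 114.5]
tcp_rot: [179.9, -0.1, 84.8]
ft_force: [-0.5, 0.1, 0.5]
finger_gap: 85.3
[457.38528731 174.86017779 115.32193537] [ 1.79872643e+02 -1.53470768e-01  8.48635407e+01]
```

View pics/w1.png

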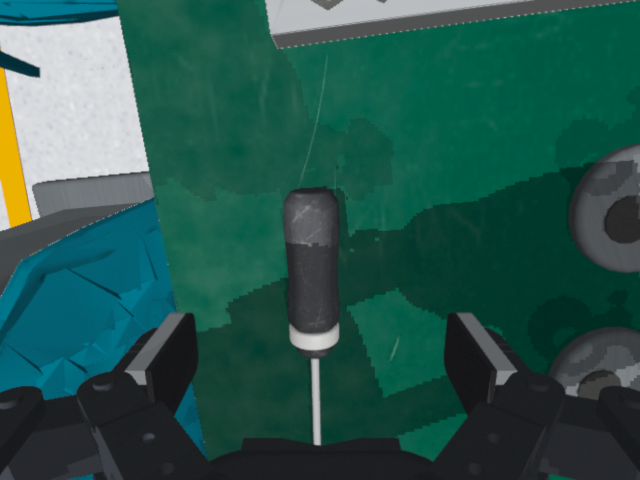

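Run:
```python
from h import *
s=load('w1');a=load('scene0');b=load('top0')
B=atz(s,311,187,16);n=atz(s,314,357,16);m=atz(s,317,440,16);print(B,n,m,np.linalg.norm(B-n))
d=(B-m)/np.linalg.norm(B-m);print(np.degrees(np.arctan2(-d[0],d[1])), 'grip28', B-25*d)
# height of nose from 3 views
f=lambda u0,v0,x,y:(u0+(x+.5)/5-.5,v0+(y+.5)/5-.5)
print(tri([(s,314,357),(a,*f(190,270,330,303)),(b,*f(210,280,432,264))]))
# rims: wide foot center
```

```text
[455.61682124 209.82465513  16.        ] [446.9551946 100.483662   16.       ] [442.89003051  35.95384293  16.        ] 109.68352909292285
-4.186402972836312 grip28 [453.79178325 184.89135939  16.        ]
(array([445.8295466 , 103.6534664 ,  18.99022076]), [array([-2.3, -1.8]), array([-0.2, -0.7]), array([ 1. , -0.4])])
```

```bash
python3 -m pendant '[-3,6,-20,0.016,85,-2,5,-25,0,85,0,0,-25,0,85,0,0,-18,0,85,0,0,-10,0,85,0,0,-6,0,85,0,0,0,0,85,0,0,0,0,85]'
```

```text
time: 2.2
tool_pos: [458.2, 195.5, 21.4]
tcp_rot: [178.9, -0.6, 86.5]
ft_force: [-0.5, -0.3, 0.3]
finger_gap: 85.2
```

```bash
python3 -m pendant '[0,0,0,0,85,0,0,0,0,85,0,0,0,0,85]'
```

```text
time: 2.45
tool_pos: [460.7, 196.7, 25.2]
tcp_rot: [178.6, -0.7, 86.5]
ft_force: [-0.4, -0.2, 0.2]
finger_gap: 84.9
```

```bash
python3 -m pendant '[0,0,0,0,85]';python3 -m pendant '[0,0,0,0,85]'; python3 -c "
from bench import sensors
s=sensors.sense();print(s['tool_pos'],s['tcp_rot'],s['qd'])"
```

```text
time: 2.53
tool_pos: [461.5, 196.8, 26.2]
tcp_rot: [178.5, -0.7, 86.5]
ft_force: [-0.6, 0.3, 0.0]
finger_gap: 85.2
time: 2.62
tool_pos: [462.0, 196.9, 26.8]
tcp_rot: [178.5, -0.7, 86.5]
ft_force: [0.0, -0.0, 0.1]
finger_gap: 85.3
[461.98627141 196.90159275  26.77159082] [178.48234288  -0.74967312  86.47776499] [-0.09452307 -0.40285446 -0.3244718   0.05011448  0.18092387  0.00876519]
```

```bash
python3 -m pendant '[-3,-4,-3,0,85,-3,-4,-3,0,85,-2,-3,-3,0,85,0,0,-3,0,85,0,0,-3,0,85,0,0,-2,0,85]'
```

```text
time: 3.12
tool_pos: [453.2, 184.2, 8.6]
tcp_rot: [178.4, -0.8, 86.4]
ft_force: [0.8, -0.0, 0.0]
finger_gap: 85.5
```

```bash
python3 -m pendant '[0,1,-2,0,85,0,0,-2,0,85,0,0,-1,0,85,0,0,0,0,85,0,0,0,0,85]'
python3 - <<'E'
from h import *
snap('wrist','w2');print(sensors.sense()['tool_pos'])
E
```

```text
time: 3.53
tool_pos: [452.5, 185.2, 1.8]
tcp_rot: [178.6, -0.7, 86.4]
ft_force: [0.2, 0.5, 0.3]
finger_gap: 85.0
[452.47818667 185.23889414   1.85685501]
```

View pics/w2.png

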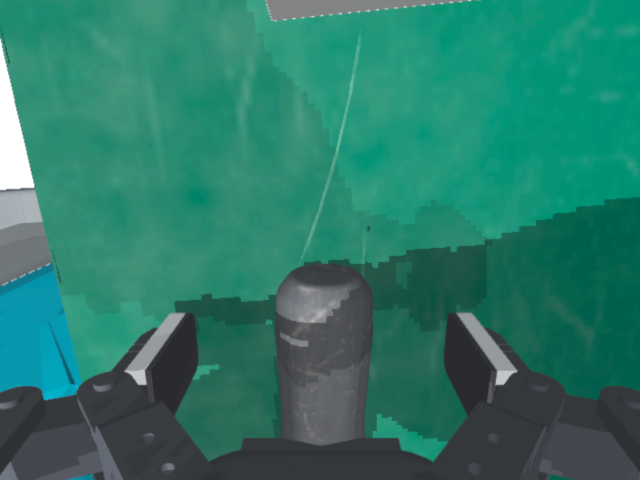

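```bash
python3 -m pendant '[0,0,1,0,60,0,0,1,0,50,0,0,0,0,40,0,0,0,0,34,0,0,0,0,30,0,0,0,0,30,0,0,0,0,30,0,0,0,0,30]' 20
```

```text
time: 4.25
tool_pos: [453.2, 185.5, 5.0]
tcp_rot: [178.5, -0.8, 86.4]
ft_force: [-0.2, -0.3, 0.7]
finger_gap: 32.1
```

```bash
python3 -m pendant '[0,0,3,0,25,0,0,6,0,25,0,0,10,0,25,0,0,12,0,25,0,0,12,0,25,0,0,12,0,25,0,0,10,0,25,0,0,4,0,25,0,0,0,0,25,0,0,0,0,25]'
python3 - <<'E'
from h import *
snap('wrist','w3');snap('scene','s3')
E
```

```text
time: 5.08
tool_pos: [453.0, 185.5, 82.0]
tcp_rot: [178.4, -0.8, 86.4]
ft_force: [-0.6, -0.1, -0.9]
finger_gap: 31.6
```

View pics/s3.png

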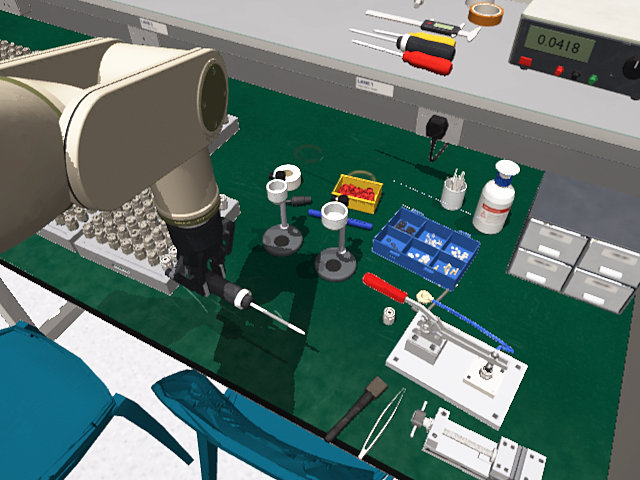

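View pics/w3.png

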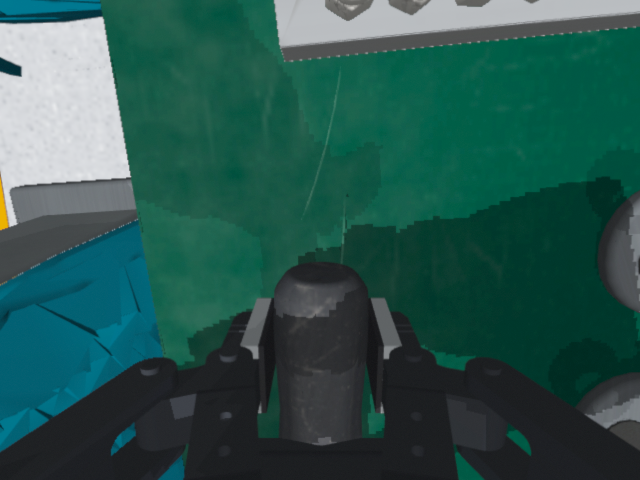

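Run:
```python
from h import *
s=load('s3')
for u,v in((304,333),(252,304)):
    o,d=ray(s,u,v); 
    for x in(439,446): print(u,v,x,(o+d*(x-o[0])/d[0]).round(1))
```

```text
304 333 439 [439.    4.5  92.3]
304 333 446 [446.    8.9  79.3]
252 304 439 [439.   95.5 105.6]
252 304 446 [446.  101.6  92.8]
```

```bash
python3 -m pendant '[0,5,0,0,25,0,10,0,0,25,0,15,0,0,25,0,15,0,0,25,0,15,0,0,25,0,15,0,0,25,0,10,0,0,25,0,5,0,0,25,0,0,0,0,25,0,0,0,0,25]'; python3 -m pendant '[5,0,0,0,25,10,0,0,0,25,15,0,0,0,25,15,0,0,0,25,15,0,0,0,25,15,0,0,0,25,15,0,0,0,25,15,0,0,0,25,15,0,0,0,25,10,0,0,0,25,5,0,0,0,25,0,0,0,0,25]'
```

```text
time: 6.02
tool_pos: [447.5, 282.6, 74.7]
tcp_rot: [179.0, -0.5, 86.4]
ft_force: [0.6, 0.1, -0.9]
finger_gap: 31.7
time: 7.02
tool_pos: [598.2, 272.4, 74.0]
tcp_rot: [178.9, -0.4, 85.9]
ft_force: [1.0, 0.3, -0.5]
finger_gap: 31.5
```

```bash
python3 -m pendant '[5,2,1,0,25,8,3,1,0,25,10,3,1,0,25,10,3,1,0,25,8,2,1,0,25,4,0,0,0,25,2,0,0,0,25,0,0,0,0,25,0,0,0,0,25]'
python3 - <<'E'
from h import *
snap('top','t4');snap('scene','s4')
for t in('t4','s4'):
    s=load(t); c=[proj(s,(640,173,118))]; print(c)
    u,v=map(int,c[0]); x=s['frame'][max(0,v-70):v+80,max(0,u-100):u+100]; cv2.imwrite(f'pics/{t}c.png',cv2.resize(x,None,fx=4,fy=4,interpolation=cv2.INTER_CUBIC))
E
```

```text
time: 7.77
tool_pos: [645.7, 284.3, 78.3]
tcp_rot: [179.1, -0.3, 85.8]
ft_force: [-0.1, 0.5, -1.3]
finger_gap: 31.7
[(np.float64(251.35672457774203), np.float64(219.1718406027513))]
[(np.float64(277.3542467085142), np.float64(201.93564605229997))]
```

View pics/t4c.png

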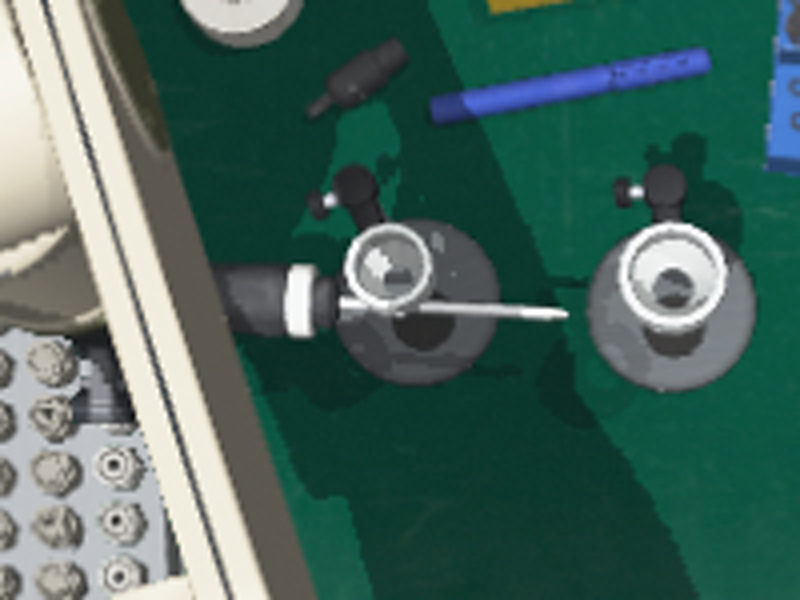

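View pics/s4c.png

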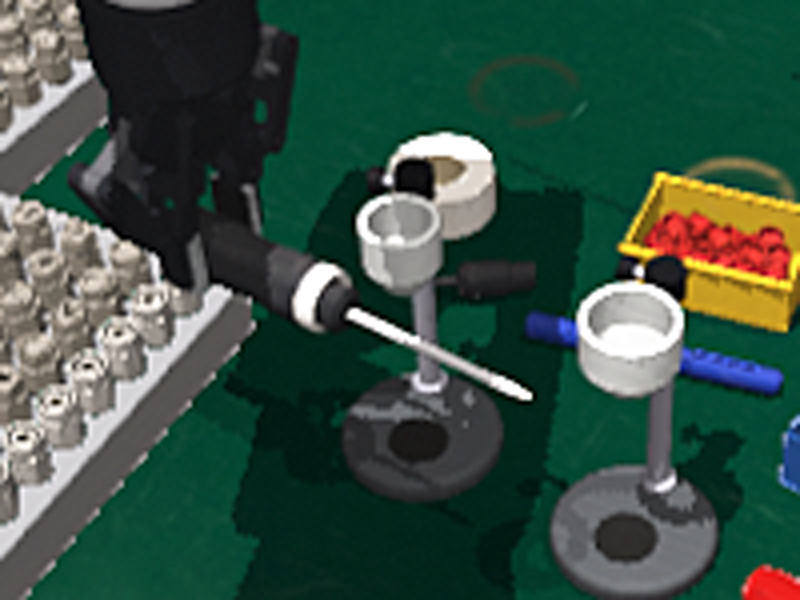

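Run:
```python
from h import *
t=load('t4');s=load('s4')
g=lambda u0,v0,x,y:(u0+(x+.5)/4-.5,v0+(y+.5)/4-.5)
tp=lambda x,y:g(151,149,x,y); sp=lambda x,y:g(177,131,x,y)
T,e=tri([(t,*tp(567,314)),(s,*sp(530,396))]);print('tip',T,e)
n,e=tri([(t,*tp(338,302)),(s,*sp(350,314))]);print('nose',n,e)
print((n-T)/101)
print('cup under, rim:',tri([(t,*tp(388,267)),(s,*sp(400,222))]), tri([(t,*tp(672,275)),(s,*sp(631,325))]))
```

```text
tip [629.20431391 103.48483928  90.2531838 ] [array([ 0.5, -0.4]), array([-0.6,  0.1])]
nose [638.09612878 204.26817441  87.27715646] [array([ 0.5, -0.4]), array([-0.6,  0.1])]
[ 0.08803777  0.9978548  -0.02946562]
cup under, rim: (array([641.00553048, 173.99623038, 154.3292818 ]), [array([ 0.7, -0.5]), array([-0.8,  0.1])]) (array([634.56994435,  57.09202851, 151.06024172]), [array([ 0.6, -0.4]), array([-0.7,  0.1])])
```

```bash
python3 -m pendant '[2,0,3,0,25,2,0,5,0,25,1,0,6,0,25,0,0,6,0,25,0,0,6,0,25,0,0,6,0,25,0,0,6,0,25,0,0,5,0,25,0,0,0,0,25]'; python3 -m pendant '[0,0,4,0,25,0,0,6,0,25,0,0,6,0,25,0,0,4,0,25,0,0,0,0,25]'
python3 - <<'E'
from h import *
snap('top','t5');snap('scene','s5')
for t in('t5','s5'):
    s=load(t); c=[proj(s,(640,173,118))]; print(c)
    u,v=map(int,c[0]); x=s['frame'][max(0,v-70):v+80,max(0,u-100):u+100]; cv2.imwrite(f'pics/{t}c.png',cv2.resize(x,None,fx=4,fy=4,interpolation=cv2.INTER_CUBIC))
E
```

```text
time: 8.62
tool_pos: [650.1, 284.2, 126.9]
tcp_rot: [179.1, -0.4, 85.8]
ft_force: [-0.1, 0.1, -1.6]
finger_gap: 31.3
time: 9.03
tool_pos: [649.5, 284.2, 148.4]
tcp_rot: [179.1, -0.3, 85.8]
ft_force: [-1.2, -0.5, -1.2]
finger_gap: 31.5
[(np.float64(251.35672457774203), np.float64(219.1718406027513))]
[(np.float64(277.3542467085142), np.float64(201.93564605229997))]
```

View pics/t5c.png

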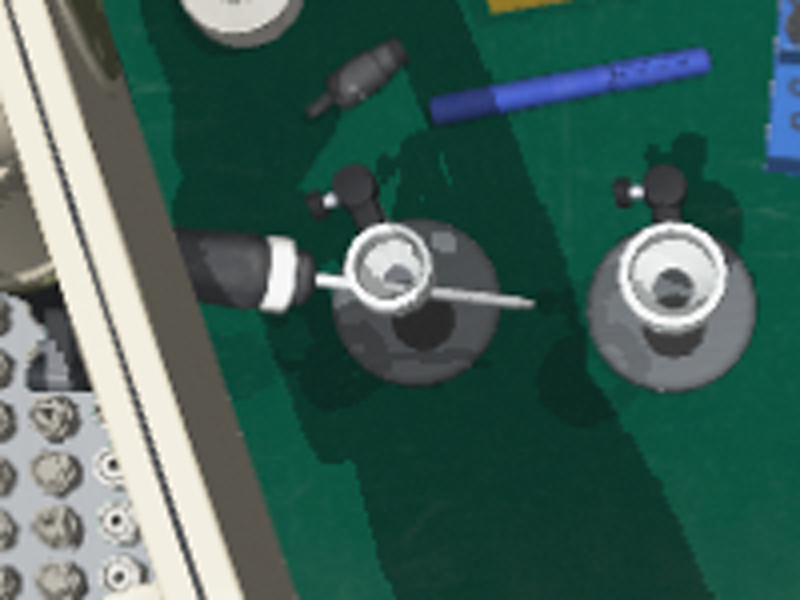

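View pics/s5c.png

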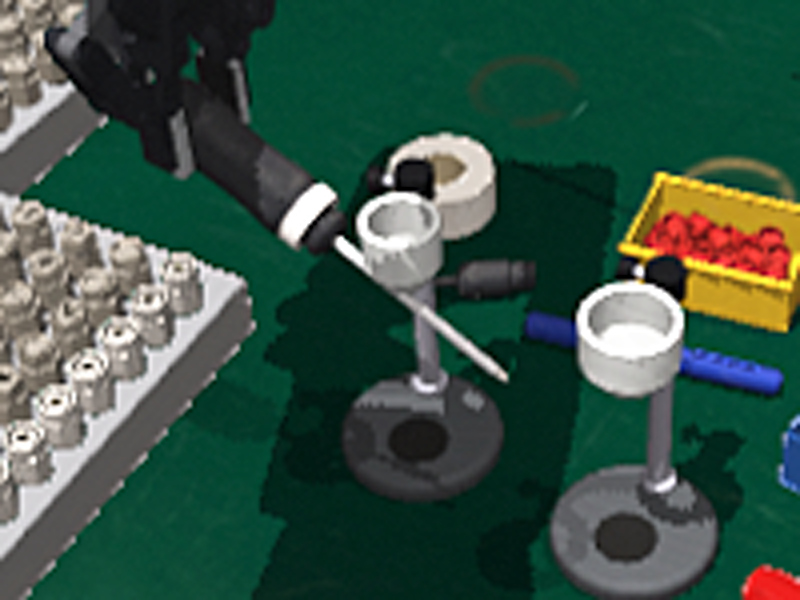

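```bash
python3 -m pendant '[0,0,4,0,25,0,0,7,0,25,0,0,8,0,25,0,0,8,0,25,0,0,8,0,25,0,0,8,0,25,0,0,8,0,25,0,0,6,0,25,0,0,3,0,25,0,0,0,0,25]'
python3 - <<'E'
from h import *
snap('top','t6');snap('scene','s6')
for t in('t6','s6'):
    s=load(t); c=[proj(s,(640,173,118))]
    u,v=map(int,c[0]); x=s['frame'][max(0,v-70):v+80,max(0,u-100):u+100]; cv2.imwrite(f'pics/{t}c.png',cv2.resize(x,None,fx=4,fy=4,interpolation=cv2.INTER_CUBIC))
E
```

```text
time: 9.97
tool_pos: [649.0, 284.3, 214.7]
tcp_rot: [179.1, -0.4, 85.8]
ft_force: [-0.5, -0.2, -1.7]
finger_gap: 31.9
```

View pics/t6c.png

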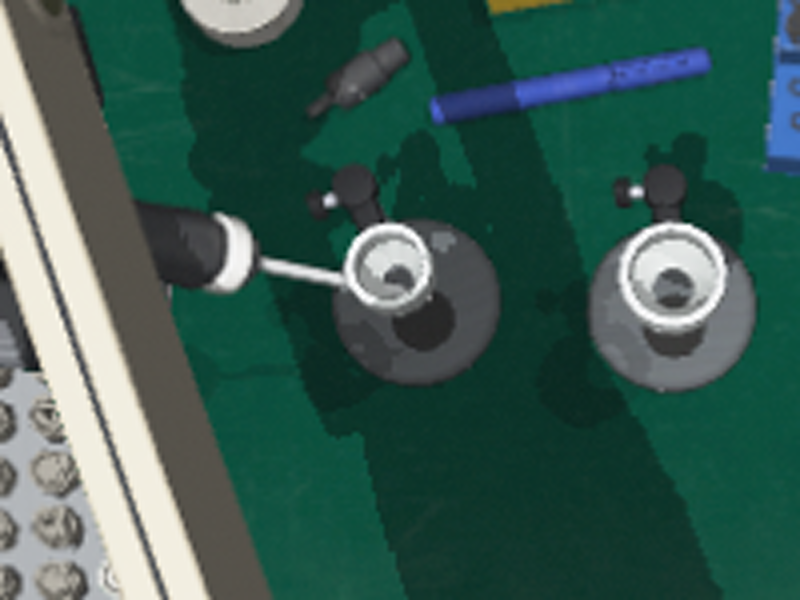

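View pics/s6c.png

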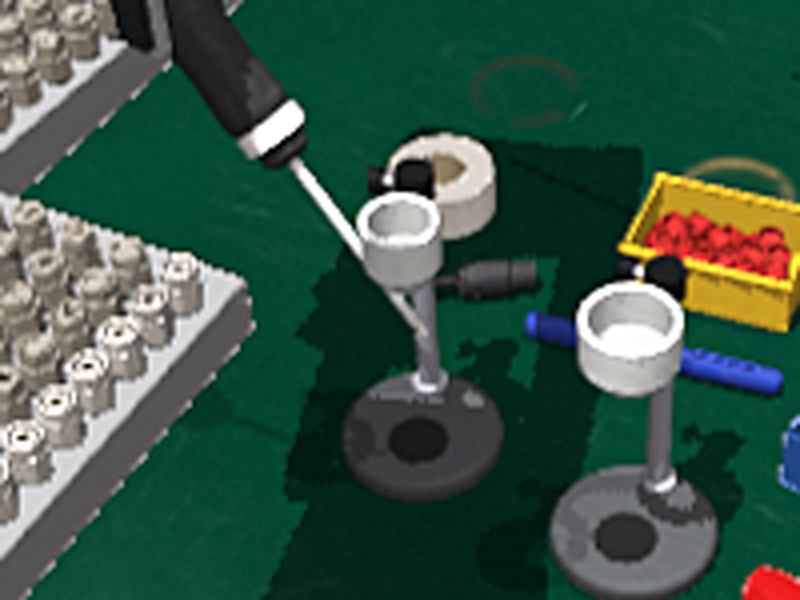

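```bash
python3 -m pendant '[0,-4,3,0,25,0,-7,6,0,25,0,-8,5,0,25,0,-8,5,0,25,0,-8,4,0,25,0,-8,4,0,25,0,-5,2,0,25,0,-2,1,0,25,0,0,0,0,25]'
python3 - <<'E'
from h import *
snap('top','t7');snap('scene','s7')
for t in('t7','s7'):
    s=load(t); c=[proj(s,(640,173,118))]
    u,v=map(int,c[0]); x=s['frame'][max(0,v-90):v+60,max(0,u-100):u+100]; cv2.imwrite(f'pics/{t}c.png',cv2.resize(x,None,fx=4,fy=4,interpolation=cv2.INTER_CUBIC))
E
```

```text
time: 10.82
tool_pos: [648.0, 227.2, 245.4]
tcp_rot: [179.3, -0.3, 85.8]
ft_force: [0.3, 1.6, -1.8]
finger_gap: 30.7
```

View pics/t7c.png

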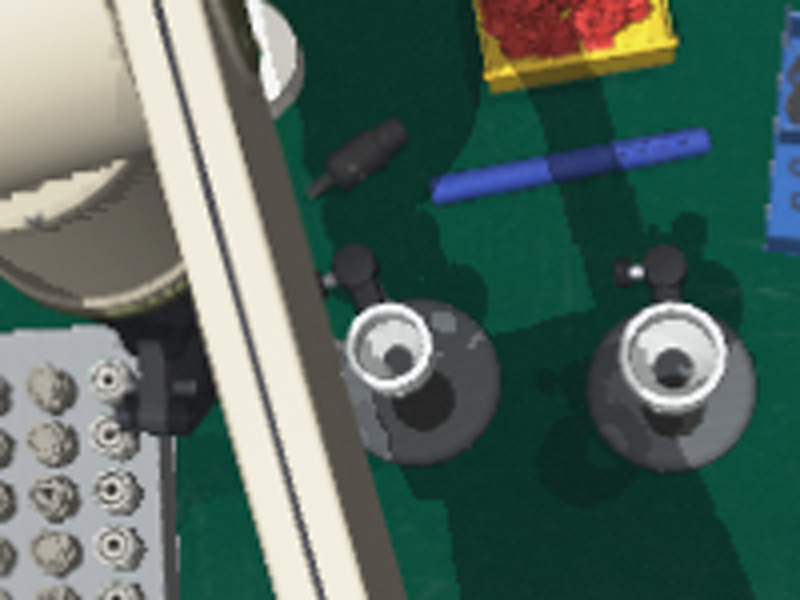

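View pics/s7c.png

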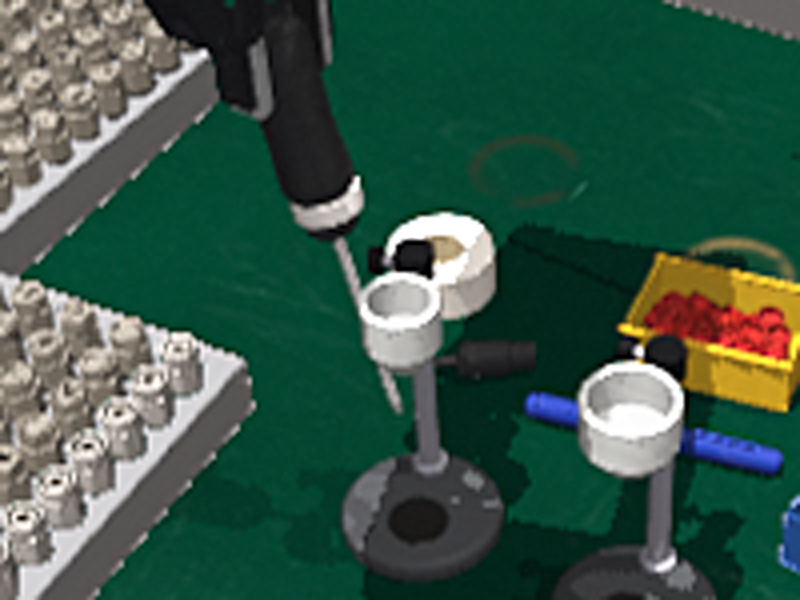

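Run:
```python
from h import *
s=load('s7')
g=lambda x,y:(177+(x+.5)/4-.5,111+(y+.5)/4-.5)
for p in((398,410),(338,236),(328,215)):
    o,d=ray(s,*g(*p))
    for x in (638,642,646): print(p,x,(o+d*(x-o[0])/d[0]).round(1))
```

```text
(398, 410) 638 [638.  176.5  90. ]
(398, 410) 642 [642.  179.4  85.2]
(398, 410) 646 [646.  182.2  80.4]
(338, 236) 638 [638.  199.4 183.9]
(338, 236) 642 [642.  202.4 179.8]
(338, 236) 646 [646.  205.5 175.7]
(328, 215) 638 [638.  203.5 193.8]
(328, 215) 642 [642.  206.5 189.8]
(328, 215) 646 [646.  209.5 185.8]
```

```bash
python3 -m pendant '[0,-4,0,0,25,0,-6,0,0,25,0,-6,0,0,25,0,-5,0,0,25,0,-2,0,0,25,0,0,0,0,25,0,0,0,0,25]'
python3 - <<'E'
from h import *
snap('wrist','w8');snap('scene','s8')
for t in('s8',):
    s=load(t); c=[proj(s,(640,173,118))]
    u,v=map(int,c[0]); x=s['frame'][max(0,v-90):v+60,max(0,u-100):u+100]; cv2.imwrite(f'pics/{t}c.png',cv2.resize(x,None,fx=4,fy=4,interpolation=cv2.INTER_CUBIC))
E
```

```text
time: 11.5
tool_pos: [647.7, 203.9, 244.4]
tcp_rot: [179.3, -0.3, 85.9]
ft_force: [-0.3, 0.7, -0.4]
finger_gap: 31.2
```

View pics/s8c.png

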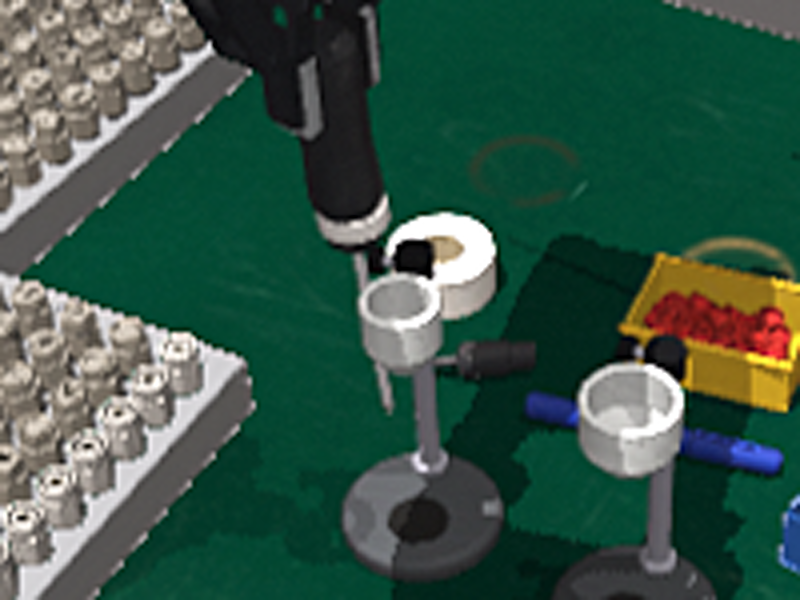

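View pics/w8.png

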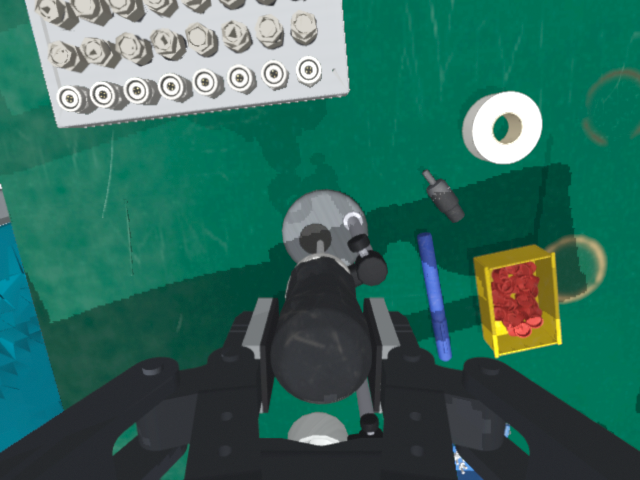

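```bash
cat > ax.py <<'E'
from h import *
# fit axis tilt from scene pixel pair given x; returns points
def line(s,p,q,x):
    r=[]
    for w in(p,q):
        o,d=ray(s,*w); r.append(o+d*(x-o[0])/d[0])
    return r
E
python3 - <<'E'
from ax import *
s=load('s8')
g=lambda x,y:(177+(x+.5)/4-.5,111+(y+.5)/4-.5)
for x in(638,643,648):
    a,b=line(s,g(389,411),g(360,250),x); print(a.round(1),b.round(1),np.degrees(np.arctan2((b-a)[1],(b-a)[2])), np.linalg.norm(b-a))
# check using post
a,b=line(s,g(432,465),g(424,370),677);print(a,b)
E
```

```text
[638.  181.6  87. ] [638.  188.6 180.4] 4.2660103613302045 93.66129560087829
[643.  185.2  81. ] [643.  192.3 175.2] 4.266010361330207 94.51062158072574
[648.  188.9  74.9] [648.  195.9 170. ] 4.266010361330253 95.35994756057296
[677.         186.75110581  13.02549721] [677.         187.07807196  77.96330971]
```

```bash
python3 -m pendant '[0,3,4,0,25,0,2,8,0,25,0,0,12,0,25,0,0,12,0,25,0,0,12,0,25,0,0,12,0,25,0,0,12,0,25,0,0,10,0,25,0,0,6,0,25,0,0,3,0,25,0,0,0,0,25]'; python3 -m pendant '[0,-5,0,0,25,0,-9,0,0,25,-1,-13,0,0,25,-2,-15,0,0,25,-2,-15,0,0,25,-2,-15,0,0,25,-2,-15,0,0,25,-1,-13,0,0,25,-1,-9,0,0,25,0,-4,0,0,25,0,0,0,0,25,0,0,0,0,25]';  python3 - <<'E'
from h import *
snap('top','t9');snap('scene','s9');snap('wrist','w9')
for t in('t9','s9'):
    s=load(t); c=[proj(s,(634,57,180))]
    u,v=map(int,c[0]);print(u,v); x=s['frame'][max(0,v-90):v+60,max(0,u-100):u+100]; cv2.imwrite(f'pics/{t}c.png',cv2.resize(x,None,fx=4,fy=4,interpolation=cv2.INTER_CUBIC))
E
```

```text
time: 12.52
tool_pos: [647.8, 209.9, 349.6]
tcp_rot: [179.0, -0.3, 86.0]
ft_force: [0.3, 0.4, -0.1]
finger_gap: 31.2
time: 13.52
tool_pos: [632.8, 79.6, 344.3]
tcp_rot: [179.5, -0.1, 85.6]
ft_force: [-0.3, -0.4, -0.5]
finger_gap: 31.0
319 214
333 199
```

View pics/s9c.png

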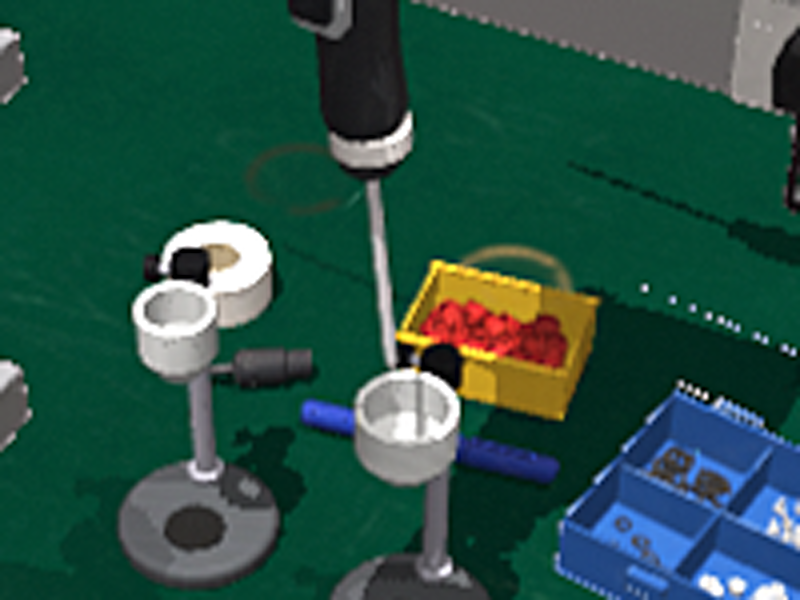

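View pics/t9c.png

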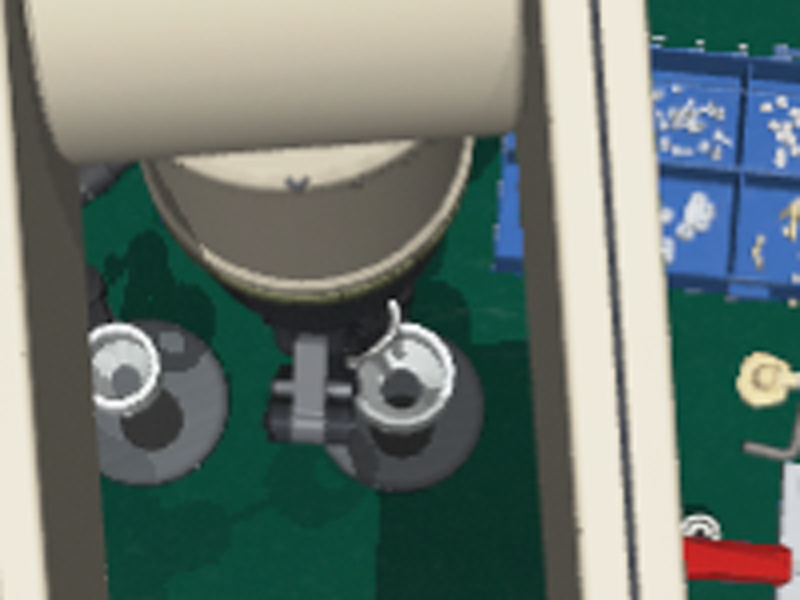

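View pics/w9.png

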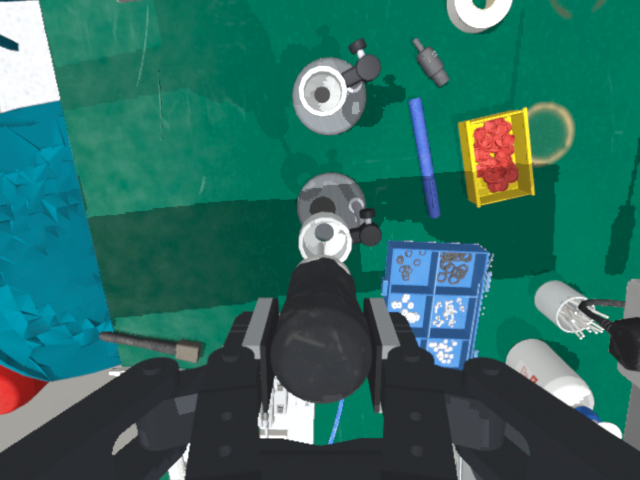

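```bash
python3 - <<'E'
from ax import *
s=load('s9');t=load('t9');w=load('w9')
g=lambda x,y:(233+(x+.5)/4-.5,109+(y+.5)/4-.5)
gt=lambda x,y:(219+(x+.5)/4-.5,124+(y+.5)/4-.5)
for x in(629,633,637):
    a,b=line(s,g(391,369),g(375,178),x); print(a.round(1),b.round(1),np.degrees(np.arctan2((b-a)[1],(b-a)[2])), np.linalg.norm(b-a))
    tp=a
    u,v=proj(t,a); print('tip in top crop',(u-219)*4+1.5,(v-124)*4+1.5, 'wrist',proj(w,a),proj(w,b))
print('wide rim',tri([(s,*g(407,412)),(w,325,240)]),tri([(s,*g(407,412)),(t,*gt(405,375))]))
print(sensors.sense()['tool_pos'])
E
python3 -c "
import cv2
for n,(a,b,c,d) in {'w9':(190,310,260,420),'t9':(170,250,270,370)}.items():
    x=cv2.imread(f'pics/{n}.png')[a:b,c:d]; cv2.imwrite(f'pics/{n}z.png',cv2.resize(x,None,fx=5,fy=5,interpolation=cv2.INTER_CUBIC))"
```

```text
[629.   60.7 179.3] [629.   68.5 273.4] 4.787756664335803 94.36038594322136
tip in top crop 393.76917748573555 375.1084612765451 wrist (np.float64(315.02097408866393), np.float64(246.50388619569847)) (np.float64(313.50686263774946), np.float64(281.33337585003954))
[633.   62.7 175.1] [633.   70.6 269.8] 4.787756664335831 95.05627692252074
tip in top crop 388.493953597482 367.26845480546865 wrist (np.float64(320.0172690685272), np.float64(242.02959451860164)) (np.float64(320.52853572565357), np.float64(274.8909514751893))
[637.   64.7 170.9] [637.   72.7 266.3] 4.787756664335828 95.75216790182003
tip in top crop 383.2688509857826 359.5033341437485 wrist (np.float64(324.90858854141516), np.float64(237.64933700990014)) (np.float64(327.3849998009817), np.float64(268.599514350472))
wide rim (array([636.97238515,  56.98155549, 149.79079389]), [array([-0.,  0.]), array([0., 0.])]) (array([633.70022921,  55.74630452, 153.13478747]), [array([-0.2,  0. ]), array([ 0.2, -0.1])])
[632.84630774  80.59957139 344.30058697]
```

View pics/t9z.png

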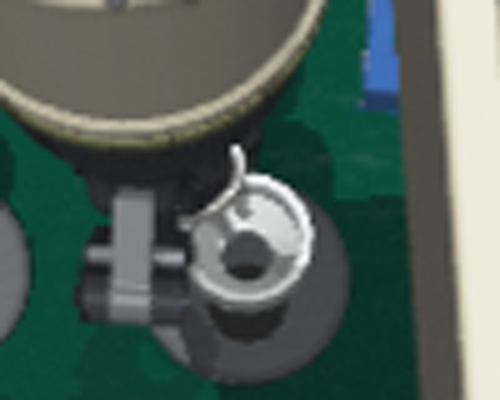

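View pics/w9z.png

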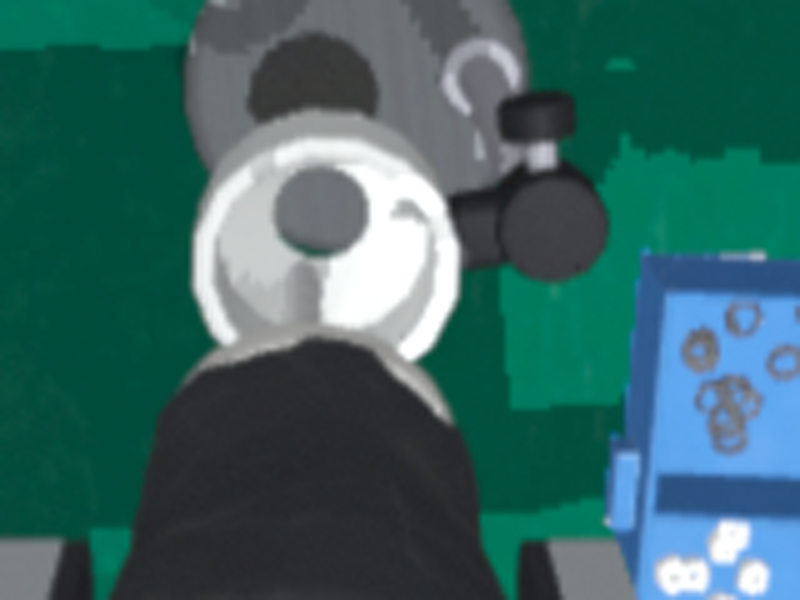

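Run:
```python
from ax import *
t=load('t9')
x=t['frame'][195:235,295:345]; cv2.imwrite('pics/t9y.png',cv2.resize(x,None,fx=12,fy=12,interpolation=cv2.INTER_CUBIC))
for p in((633,62.7,175),(633,70.6,270),(634,57,155)): 
    u,v=proj(t,p);print(p,u,v,(u-295)*12,(v-195)*12)
z=t['z_map'][195:235,295:345]; np.set_printoptions(linewidth=250); print(z[::2,::2].astype(int))
```

```text
(633, 62.7, 175) 315.7509099662292 215.45530777201932 249.01091959475025 245.4636932642319
(633, 70.6, 270) 309.78936082777903 204.21491443451453 177.47232993334842 110.57897321417431
(634, 57, 155) 319.3043313171048 216.88886136104904 291.65197580525773 262.66633633258846
[[ 617  616  619  617  618  619  622  630  631  631  666  674  686  692 1182 1177 1179 1180 1179 1182 1178 1181 1180 1179 1183]
 [ 623  624  624  630  630  629  631  635  667  673  677  685  694 1023 1184 1179 1179 1179 1181 1181 1181 1181 1179 1181 1180]
 [ 634  634  633  635  638  666  670  673  678  681  689  876 1025 1029 1178 1181 1182 1180 1180 1175 1181 1179 1183 1182 1179]
 [ 671  672  673  674  674  675  681  684  689  695  852  878 1028 1033 1181 1179 1180 1183 1181 1180 1174 1178 1176 1179 1181]
 [ 684  684  685  684  686  688  691  751  752  844  853  866 1025 1029 1175 1180 1179 1177 1180 1179 1182 1178 1178 1177 1175]
 [ 698  695  694  696  695  704  760  760  759  853  860  876 1019 1020 1022 1176 1176 1179 1179 1176 1177 1179 1178 1177 1179]
 [ 705  708  707  704    0  711  767  777  854  858  868  
[... 1034 characters left out ...]
157 1165 1051 1046 1014 1023 1160 1160 1162 1164 1175 1173]
 [ 722  722  720  725  724  725  752 1016 1015 1046 1049 1156 1159 1159 1049 1047 1018 1017 1164 1161 1161 1164 1164 1174 1173]
 [ 721  723  721  720  723  723  757 1032 1014 1017 1043 1049 1046 1044 1043 1016 1021 1033 1161 1162 1160 1159 1161 1172 1173]
 [ 723  719  721  723  721  721  724 1158 1035 1019 1015 1017 1012 1017 1013 1020 1037 1157 1159 1161 1159 1163 1161 1176 1170]
 [ 722  724  722  721  723  721  724 1157 1155 1158 1033 1026 1030 1026 1034 1160 1164 1159 1160 1160 1159 1159 1167 1170 1168]
 [ 724  724  724  722  721  724 1164 1159 1160 1155 1158 1156 1159 1158 1157 1158 1157 1163 1158 1158 1156 1160 1173 1170 1172]]
```

View pics/t9y.png

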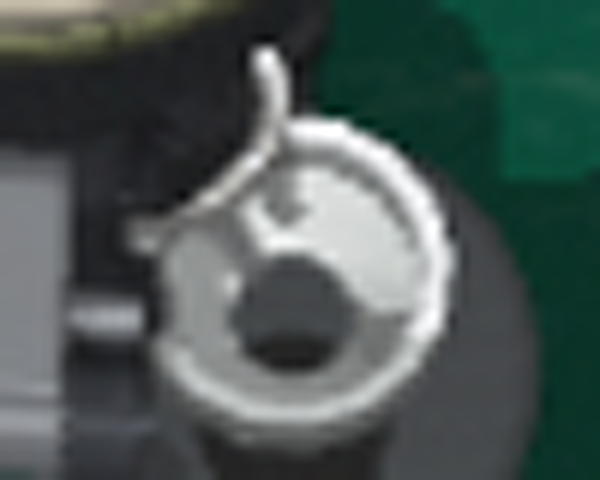

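Run:
```python
from ax import *
t=load('t9');z=t['z_map']
for v in range(205,222):
    for u in range(308,320):
        if 895<z[v,u]<1000: print(u,v,dep(t,u,v).round(1))
```

```text
313 213 [627.8  66.6 226.3]
314 213 [629.2  65.1 218.6]
315 213 [630.2  63.6 212.9]
313 214 [627.7  66.7 218.2]
314 214 [628.2  65.2 215.4]
315 214 [629.4  63.7 208.1]
316 214 [631.9  62.2 194. ]
313 215 [628.5  66.9 204.9]
314 215 [628.1  65.3 207.3]
315 215 [628.3  63.7 205.4]
316 215 [629.8  62.2 196.9]
314 216 [627.9  65.4 199. ]
315 216 [627.3  63.8 202.1]
316 216 [628.5  62.3 195.4]
317 216 [631.1  60.7 180.4]
315 217 [627.8  63.9 190.4]
316 217 [629.   62.3 183.5]
```

```bash
python3 -m pendant '[1,-2,0,0,25,1,-3,0,0,25,0,-1,0,0,25,0,0,0,0,25,0,0,0,0,25]';  python3 - <<'E'
from h import *
snap('top','t10');snap('scene','s10');snap('wrist','w10')
t=load('t10');z=t['z_map']
for v in range(205,222):
    for u in range(308,324):
        if 895<z[v,u]<1000: print(u,v,dep(t,u,v).round(1))
x=load('s10')['frame'][150:240,280:400]; cv2.imwrite('pics/s10z.png',cv2.resize(x,None,fx=6,fy=6,interpolation=cv2.INTER_CUBIC))
E
```

```text
time: 14.08
tool_pos: [635.2, 76.7, 344.0]
tcp_rot: [179.5, -0.2, 85.9]
ft_force: [0.6, -1.1, -0.3]
finger_gap: 30.9
316 211 [632.2  62.  218.5]
314 212 [631.1  65.1 216.4]
315 212 [630.4  63.5 219.9]
316 212 [631.3  62.  215. ]
317 212 [633.6  60.5 202.3]
315 213 [630.6  63.6 210.7]
316 213 [630.9  62.1 208.7]
317 213 [631.7  60.5 203.7]
318 213 [633.5  59.  193.6]
315 214 [631.5  63.7 196.7]
316 214 [630.4  62.1 202.5]
317 214 [631.4  60.6 196.6]
318 214 [631.8  59.  194.5]
316 215 [631.2  62.2 188.9]
317 215 [631.1  60.6 189.2]
318 215 [631.1  59.1 189.1]
317 216 [630.5  60.7 183.8]
318 216 [631.1  59.1 180.1]
```

View pics/s10z.png

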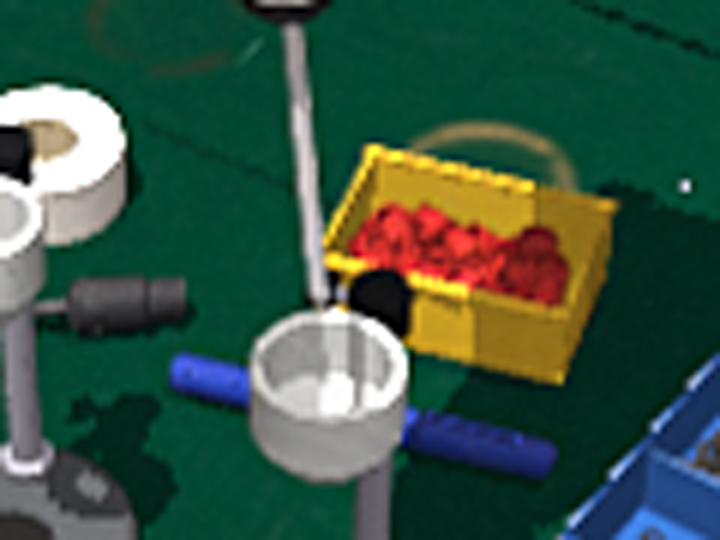

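```bash
python3 -m pendant '[0,-1,-3,0,25,0,-1,-5,0,25,0,-1,-6,0,25,0,-1,-6,0,25,0,-1,-6,0,25,0,0,-4,0,25,0,0,-2,0,25,0,0,0,0,25,0,0,0,0,25]';  python3 - <<'E'
from h import *
snap('top','t11');snap('scene','s11');snap('wrist','w11')
t=load('t11');z=t['z_map']
for v in range(205,225):
    for u in range(308,326):
        if 895<z[v,u]<1003: print(u,v,dep(t,u,v).round(1))
x=load('s11')['frame'][130:250,260:420]; cv2.imwrite('pics/s11z.png',cv2.resize(x,None,fx=5,fy=5,interpolation=cv2.INTER_CUBIC))
x=load('t11')['frame'][195:235,295:345]; cv2.imwrite('pics/t11z.png',cv2.resize(x,None,fx=12,fy=12,interpolation=cv2.INTER_CUBIC))
x=load('w11')['frame'][170:290,240:400]; cv2.imwrite('pics/w11z.png',cv2.resize(x,None,fx=5,fy=5,interpolation=cv2.INTER_CUBIC))
E
```

```text
time: 14.98
tool_pos: [634.3, 70.9, 306.8]
tcp_rot: [179.6, -0.1, 85.9]
ft_force: [0.5, 0.6, -1.5]
finger_gap: 31.1
323 205 [633.3  51.3 259.7]
324 205 [633.3  49.8 259.4]
322 206 [628.8  52.9 275.3]
323 206 [629.9  51.4 269.2]
324 206 [631.8  49.8 259.6]
322 207 [627.4  52.9 275.2]
323 207 [628.9  51.4 267. ]
324 207 [630.4  49.9 258.8]
322 208 [626.1  53.  273.9]
323 208 [627.8  51.4 264.9]
324 208 [629.2  49.9 257.5]
321 209 [624.2  54.5 276.2]
322 209 [625.5  53.  269.5]
323 209 [627.4  51.4 259.2]
324 209 [628.2  49.9 254.7]
320 210 [623.5  56.  272.4]
321 210 [623.5  54.5 272.3]
322 210 [624.6  53.  266. ]
323 210 [626.1  51.5 258.1]
324 210 [626.9  50.  253.6]
319 211 [621.9  57.5 273.7]
320 211 [622.9  56.  267.8]
321 211 [623.2  54.5 266.1]
322 211 [624.4  53.  259.5]
323 211 [624.7  51.5 257.7]
318 212 [620.4  58.9 273.8]
319 212 [621.   57.5 270.3]
320 212 [621.8  56.  265.7]
321 212 [622.8  54.5 260.1]
322 212 [622.6  53.1 261.1]
323 212 [623.8  51.5 254. ]
317 213 [619.5  60.4 270.9]
318 213 [619.8  59.  269.3]
319 213 [620.3  57.5 266.1]
320 213 [622.2  56.  255.5]
321 
[... 216 characters left out ...]

322 214 [621.7  53.1 249.5]
316 215 [617.1  62.  268.2]
317 215 [617.4  60.5 266. ]
318 215 [618.8  59.1 258.3]
319 215 [618.9  57.6 257.1]
320 215 [619.8  56.1 251.7]
321 215 [620.   54.6 250.8]
313 216 [615.9  66.4 267. ]
314 216 [616.   65.  266.5]
315 216 [616.3  63.5 264.4]
316 216 [617.   62.1 260. ]
317 216 [617.4  60.6 258. ]
318 216 [618.   59.1 254.2]
319 216 [618.1  57.6 253.6]
320 216 [631.1  55.9 179.8]
313 217 [616.6  66.5 254.8]
314 217 [616.4  65.1 255.7]
315 217 [616.9  63.6 252.5]
316 217 [616.7  62.1 253.7]
317 217 [617.2  60.6 250.2]
318 217 [628.9  59.1 183.4]
319 217 [629.2  57.5 181.6]
320 217 [630.1  55.9 175.8]
319 218 [629.2  57.6 172.3]
320 218 [629.4  56.  170.9]
```

View pics/s11z.png

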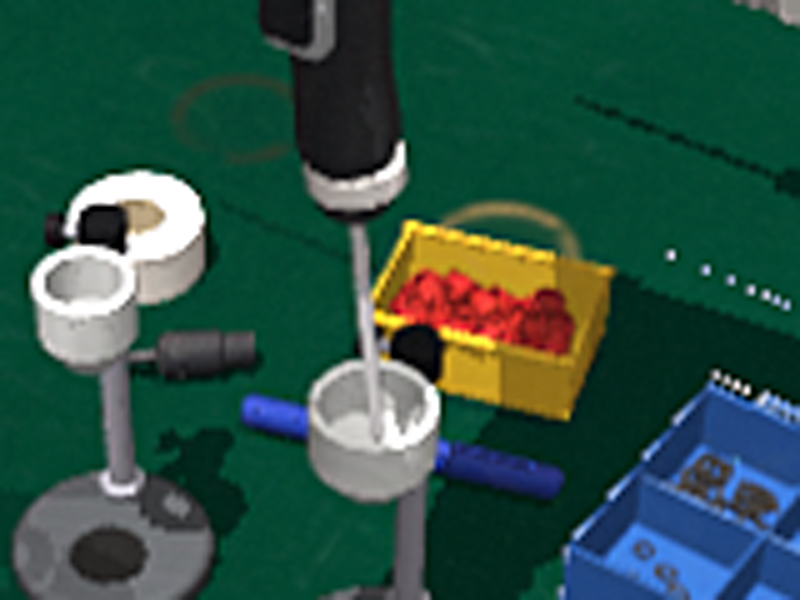

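View pics/w11z.png

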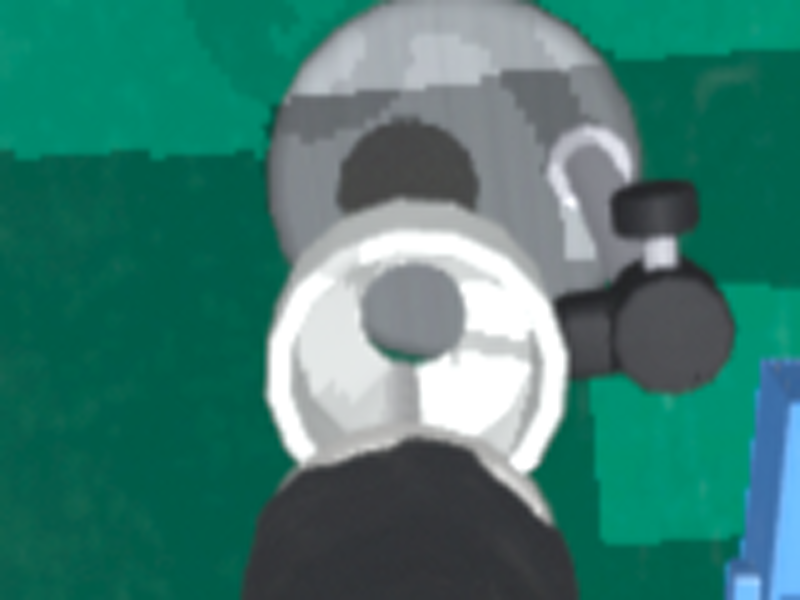

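View pics/t11z.png

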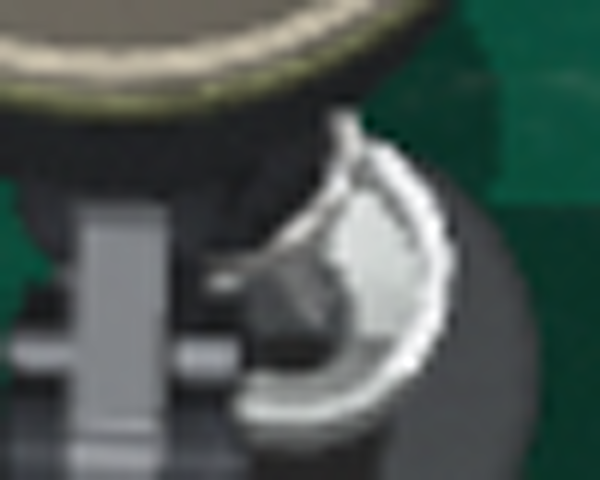

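```bash
python3 -m pendant '[0,1,-3,0,25,0,0,-5,0,25,0,0,-6,0,25,0,0,-6,0,25,0,0,-6,0,25,0,0,-6,0,25,0,0,-5,0,25,0,0,-3,0,25,0,0,0,0,25,0,0,0,0,25]';  python3 - <<'E'
from h import *
snap('scene','s12');snap('wrist','w12')
x=load('s12')['frame'][130:250,260:420]; cv2.imwrite('pics/s12z.png',cv2.resize(x,None,fx=5,fy=5,interpolation=cv2.INTER_CUBIC))
x=load('w12')['frame'][170:290,240:400]; cv2.imwrite('pics/w12z.png',cv2.resize(x,None,fx=5,fy=5,interpolation=cv2.INTER_CUBIC))
E
```

```text
time: 15.97
tool_pos: [634.3, 72.3, 262.7]
tcp_rot: [179.6, -0.2, 85.9]
ft_force: [0.0, 0.1, 0.2]
finger_gap: 31.2
```

View pics/s12z.png

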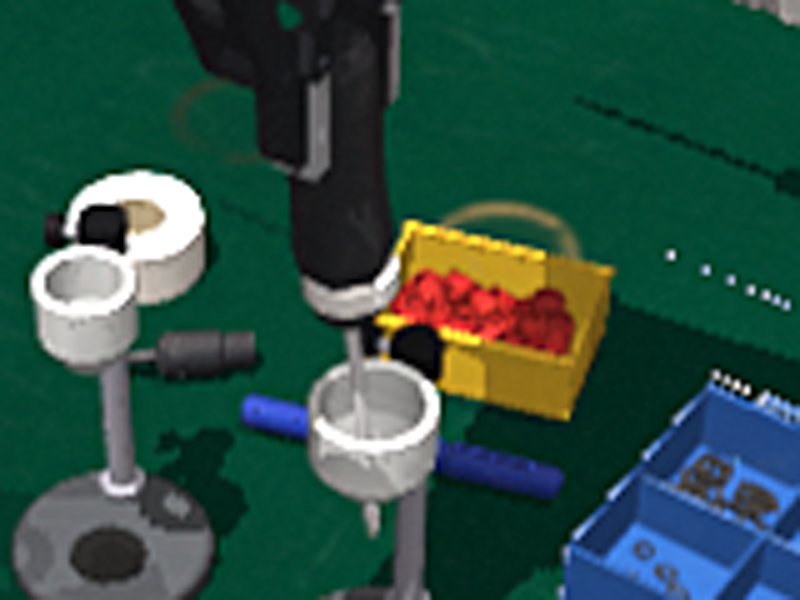

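View pics/w12z.png

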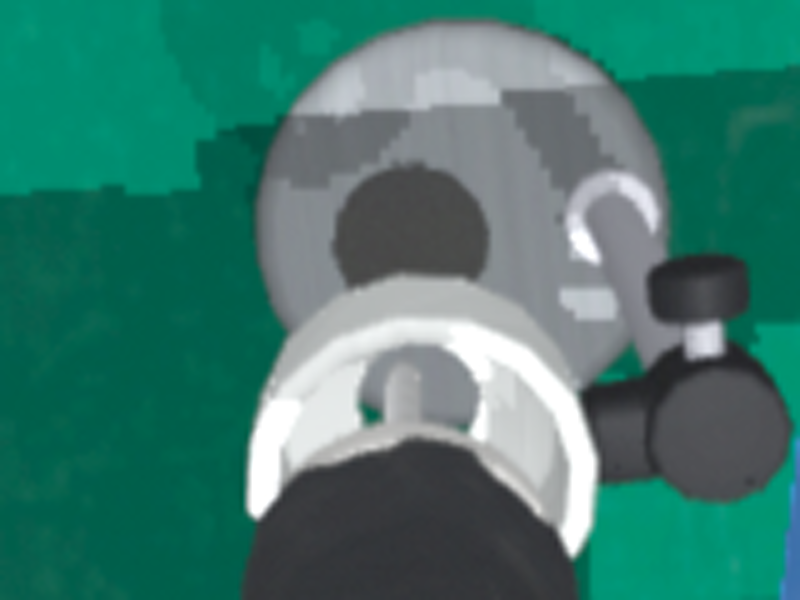

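```bash
python3 -m pendant '[1,-1,-3,0,25,1,-1,-5,0,25,0,-2,-5,0,25,0,-2,-5,0,25,0,-1,-5,0,25,0,0,-3,0,25,0,0,0,0,25,0,0,0,0,25]';  python3 - <<'E'
from h import *
snap('scene','s13');snap('wrist','w13')
x=load('s13')['frame'][130:250,260:420]; cv2.imwrite('pics/s13z.png',cv2.resize(x,None,fx=5,fy=5,interpolation=cv2.INTER_CUBIC))
x=load('w13')['frame'][190:310,240:400]; cv2.imwrite('pics/w13z.png',cv2.resize(x,None,fx=5,fy=5,interpolation=cv2.INTER_CUBIC))
E
```

```text
time: 16.73
tool_pos: [637.1, 64.2, 235.1]
tcp_rot: [179.5, -0.2, 85.9]
ft_force: [0.4, -0.0, -1.6]
finger_gap: 31.1
```

View pics/s13z.png

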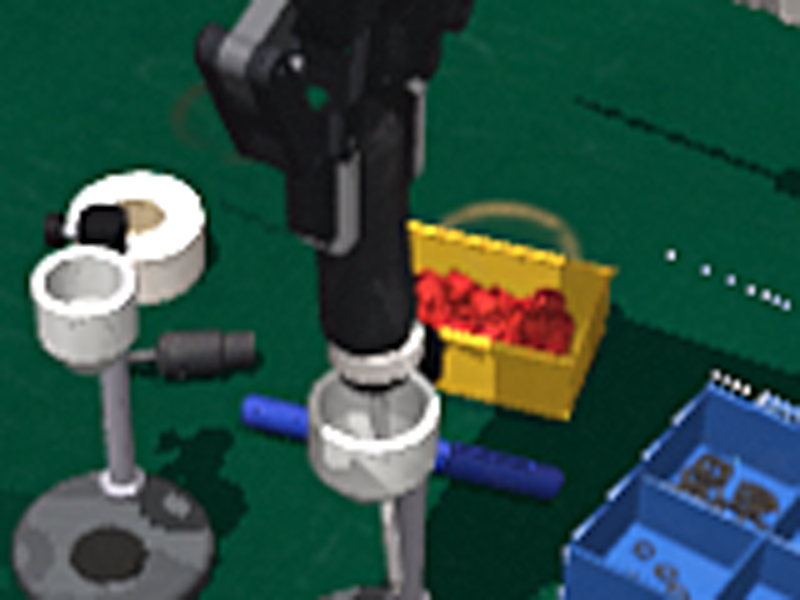

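View pics/w13z.png

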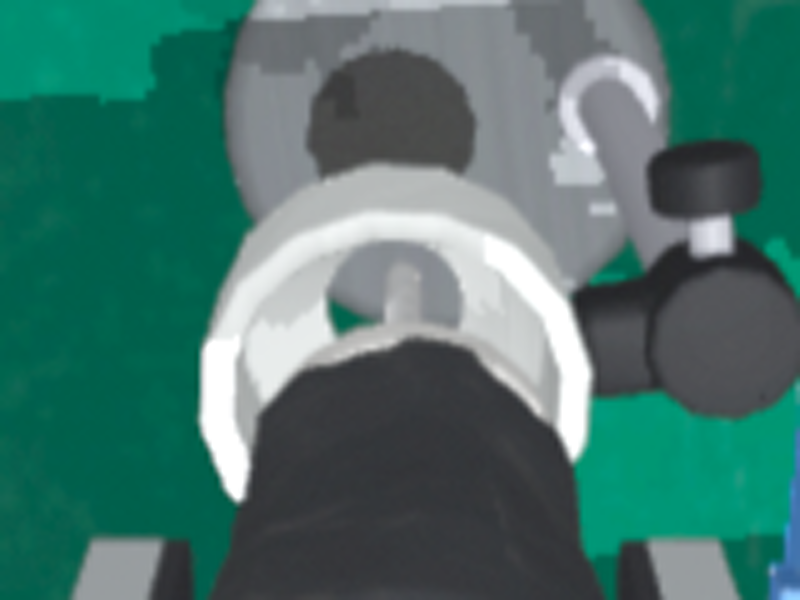

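```bash
python3 -m pendant '[-1,-1,-3,0,25,-0.5,-1,-4,0,25,0,0,-5,0,25,0,0,-5,0,25,0,0,-4,0,25,0,0,-2,0,25,0,0,0,0,25]';  python3 - <<'E'
from h import *
snap('scene','s14');snap('wrist','w14')
x=load('s14')['frame'][130:250,260:420]; cv2.imwrite('pics/s14z.png',cv2.resize(x,None,fx=5,fy=5,interpolation=cv2.INTER_CUBIC))
x=load('w14')['frame'][210:330,240:400]; cv2.imwrite('pics/w14z.png',cv2.resize(x,None,fx=5,fy=5,interpolation=cv2.INTER_CUBIC))
E
```

```text
time: 17.42
tool_pos: [635.7, 62.3, 210.7]
tcp_rot: [179.4, -0.2, 85.9]
ft_force: [0.4, 0.0, -0.3]
finger_gap: 31.0
```

View pics/s14z.png

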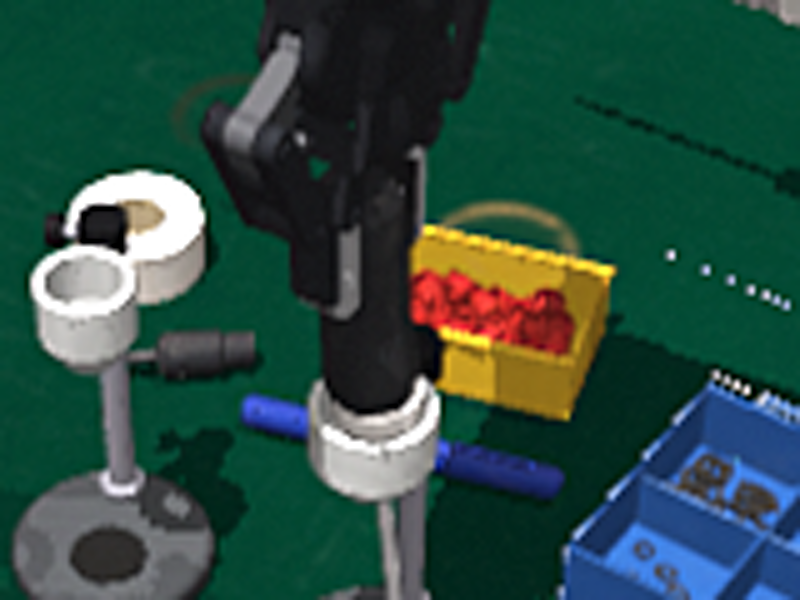

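View pics/w14z.png

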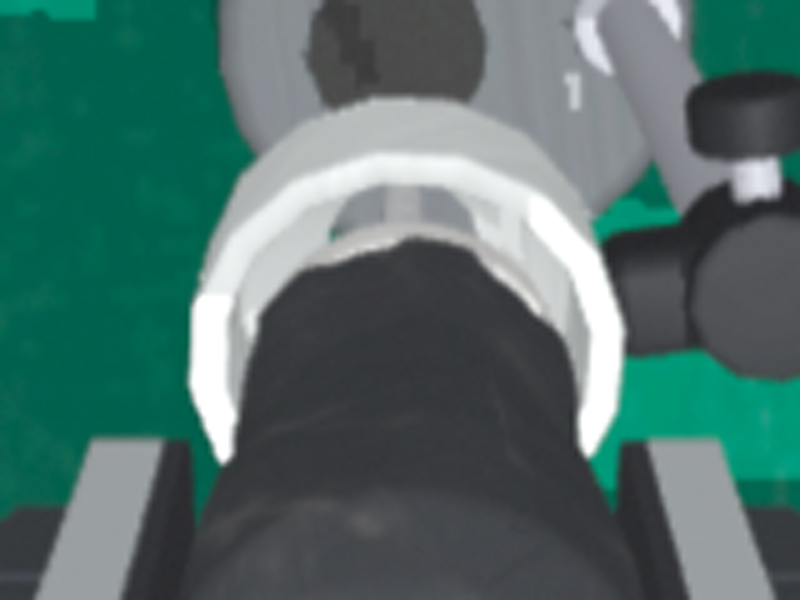

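```bash
python3 -m pendant '[-0.5,0,-2,0,25,0,0,-2,0,25,0,0,-3,0,25,0,0,-3,0,25,0,0,-2,0,25,0,0,-1,0,25,0,0,0,0,25]'
python3 - <<'E'
from h import *
snap('scene','s15');snap('wrist','w15')
x=load('s15')['frame'][130:250,260:420]; cv2.imwrite('pics/s15z.png',cv2.resize(x,None,fx=5,fy=5,interpolation=cv2.INTER_CUBIC))
x=load('w15')['frame'][210:330,240:400]; cv2.imwrite('pics/w15z.png',cv2.resize(x,None,fx=5,fy=5,interpolation=cv2.INTER_CUBIC))
E
```

```text
time: 18.1
tool_pos: [636.0, 62.4, 197.9]
tcp_rot: [179.3, -0.2, 85.9]
ft_force: [0.5, 0.1, -0.6]
finger_gap: 30.9
```

View pics/s15z.png

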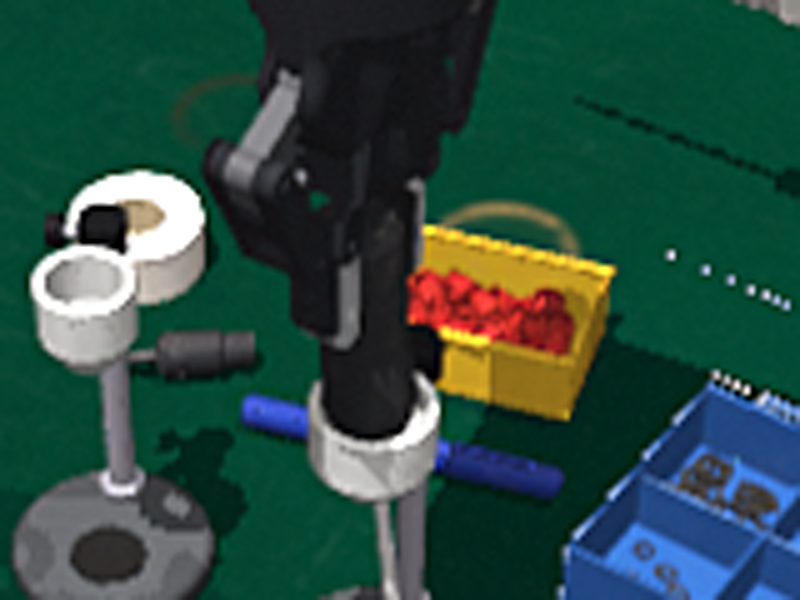

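View pics/w15z.png

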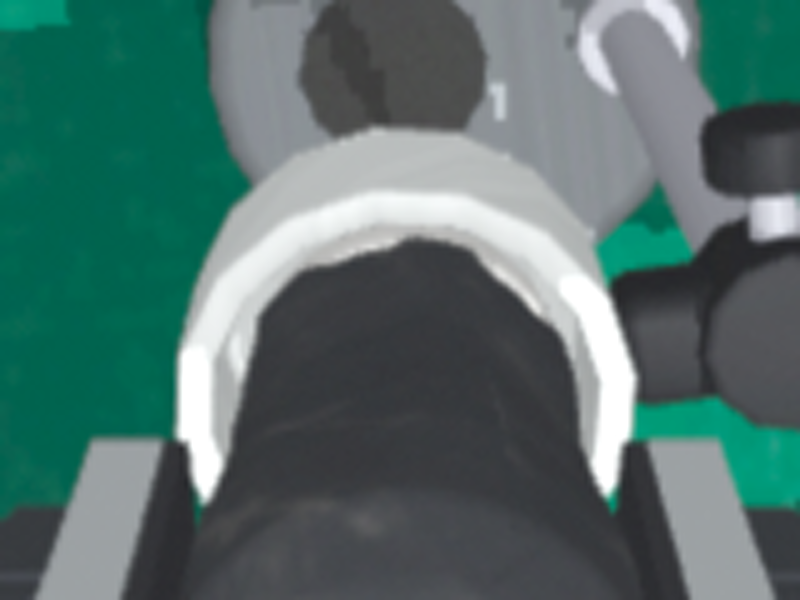

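```bash
python3 -m pendant '[0,-1,-1,0,25,0,-0.5,-2,0,25,0,0,-2,0,25,0,0,-1,0,25,0,0,-1,0,25]'; python3 -m pendant '[0,0,-1,0,25,0,0,-1,0,25,0,0,-1,0,25]';python3 -m pendant '[0,0,-1,0,25,0,0,-1,0,25]'
```

```text
time: 18.62
tool_pos: [636.7, 60.8, 191.6]
tcp_rot: [179.1, -0.2, 85.9]
ft_force: [0.1, 1.6, 3.0]
finger_gap: 30.8
time: 18.87
tool_pos: [637.0, 61.8, 190.7]
tcp_rot: [179.0, -0.3, 86.0]
ft_force: [-3.5, 0.5, 6.5]
finger_gap: 30.8
time: 19.03
tool_pos: [637.0, 62.1, 190.6]
tcp_rot: [179.0, -0.3, 86.0]
ft_force: [-3.4, 0.8, 5.6]
finger_gap: 31.0
```

```bash
python3 -m pendant '[-1,0,0,0,25,-0.5,0,-1,0,25,0,0,-1,0,25]'
python3 - <<'E'
from h import *
snap('scene','s16');snap('wrist','w16')
x=load('s16')['frame'][130:250,260:420]; cv2.imwrite('pics/s16z.png',cv2.resize(x,None,fx=5,fy=5,interpolation=cv2.INTER_CUBIC))
x=load('w16')['frame'][210:330,240:400]; cv2.imwrite('pics/w16z.png',cv2.resize(x,None,fx=5,fy=5,interpolation=cv2.INTER_CUBIC))
E
```

```text
time: 19.28
tool_pos: [635.9, 62.4, 189.5]
tcp_rot: [178.9, -0.3, 86.0]
ft_force: [-1.4, 1.2, 6.4]
finger_gap: 31.2
```

View pics/s16z.png

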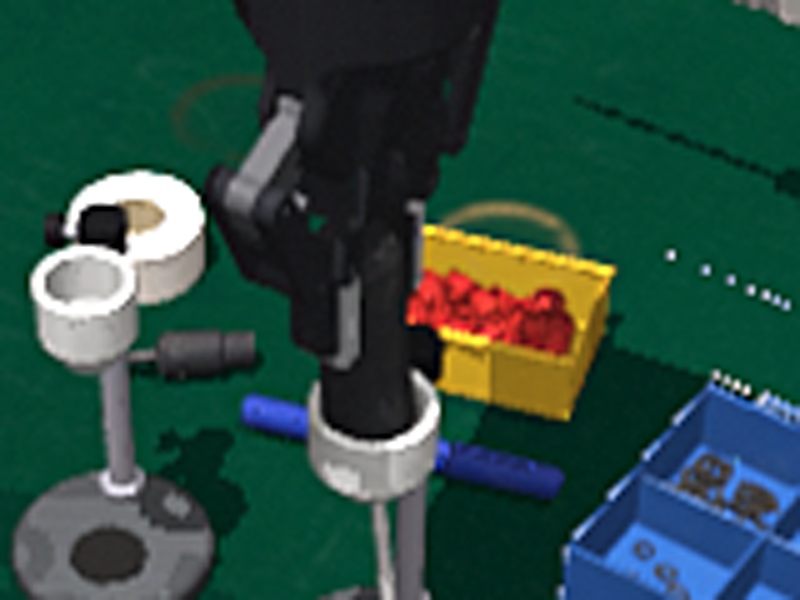

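View pics/w16z.png

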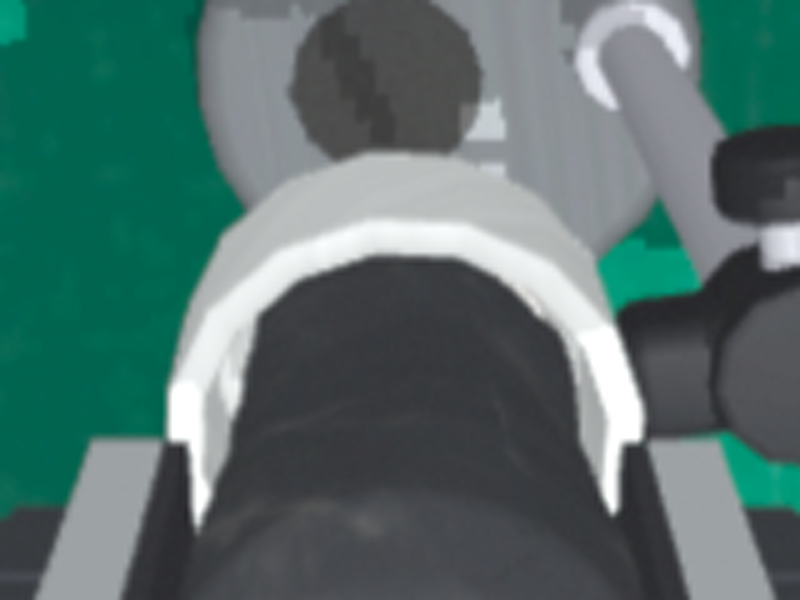

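```bash
python3 -m pendant '[0,-2,1,0,25,0,-2,0,0,25,0,-2,0,0,25,0,0,0,0,25]'; python3 -m pendant '[0,0,-2,0,25,0,0,-2,0,25,0,0,-1,0,25]'
python3 - <<'E'
from h import *
snap('scene','s17');snap('wrist','w17')
x=load('s17')['frame'][150:270,260:420]; cv2.imwrite('pics/s17z.png',cv2.resize(x,None,fx=5,fy=5,interpolation=cv2.INTER_CUBIC))
x=load('w17')['frame'][210:330,240:400]; cv2.imwrite('pics/w17z.png',cv2.resize(x,None,fx=5,fy=5,interpolation=cv2.INTER_CUBIC))
E
```

```text
time: 19.72
tool_pos: [635.9, 57.0, 190.8]
tcp_rot: [178.9, -0.4, 86.0]
ft_force: [-0.9, 1.0, 2.7]
finger_gap: 30.9
time: 19.97
tool_pos: [636.5, 57.4, 189.8]
tcp_rot: [178.8, -0.5, 86.0]
ft_force: [-5.3, 1.9, 6.8]
finger_gap: 31.2
```

View pics/s17z.png

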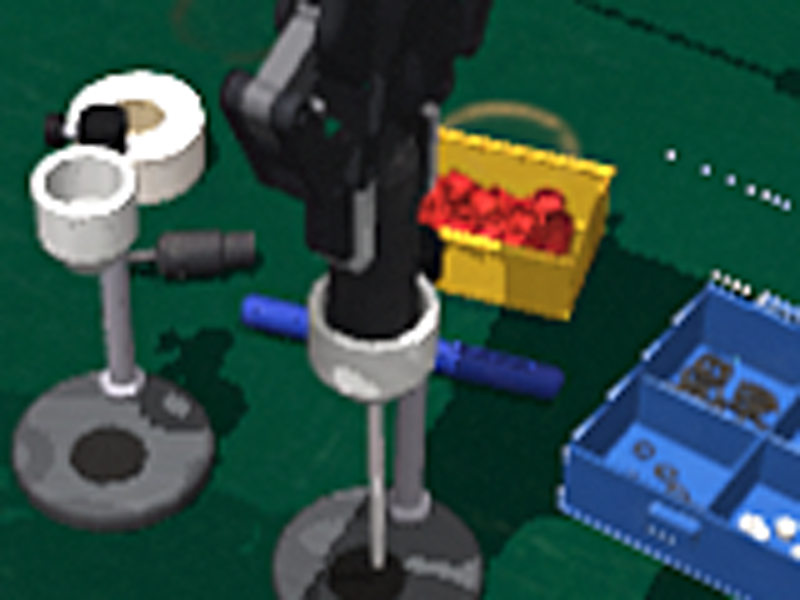

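View pics/w17z.png

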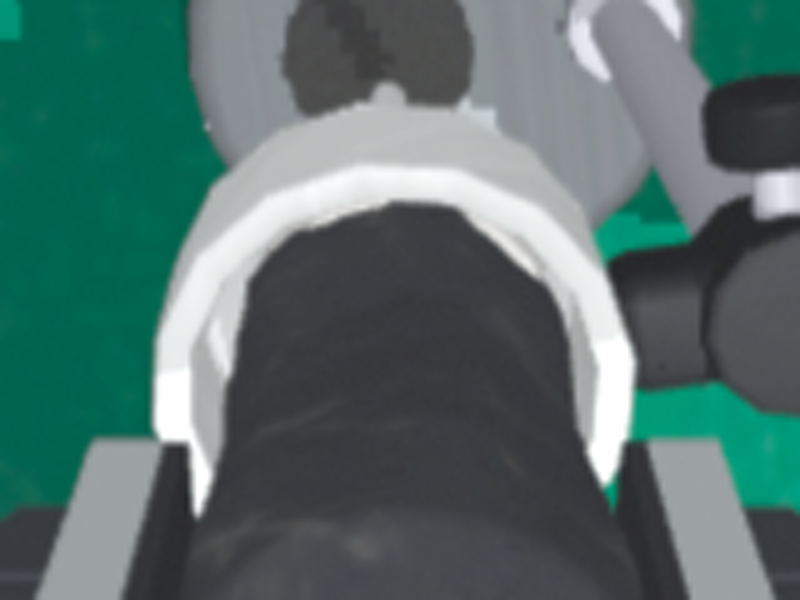

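```bash
python3 -m pendant '[-1,0.5,1,0,25,-1,0.5,0,0,25,0,0,-1,0,25,0,0,-2,0,25,0,0,-1,0,25]'; python3 -m pendant '[0,0,-1,0,25,0,0,-1,0,25]'
python3 - <<'E'
from ax import *
snap('scene','s18');snap('wrist','w18')
s=load('s18')
x=s['frame'][215:275,300:380]; cv2.imwrite('pics/s18z.png',cv2.resize(x,None,fx=10,fy=10,interpolation=cv2.INTER_CUBIC))
for x in(628,633,638):print(line(s,(335.4,263),(334.6,230),x))
for z in(19,22,26,30): print(z,proj(s,(633,57,z)))
x=load('w18')['frame'][210:330,240:400]; cv2.imwrite('pics/w18z.png',cv2.resize(x,None,fx=5,fy=5,interpolation=cv2.INTER_CUBIC))
E
```

```text
time: 20.48
tool_pos: [635.8, 57.9, 189.3]
tcp_rot: [178.5, -0.5, 86.0]
ft_force: [-6.1, 1.3, 9.4]
finger_gap: 30.8
time: 20.65
tool_pos: [635.6, 58.0, 189.3]
tcp_rot: [178.5, -0.5, 86.0]
ft_force: [-4.0, 1.5, 9.7]
finger_gap: 31.1
[array([628.        ,  48.00471829,  30.82421716]), array([628.        ,  51.25558293, 116.44315473])]
[array([633.        ,  50.44379812,  24.18562293]), array([633.        ,  53.7246863 , 110.59529885])]
[array([638.        ,  52.88287796,  17.54702871]), array([638.        ,  56.19378967, 104.74744297])]
19 (np.float64(332.20129256659544), np.float64(263.5153404940697))
22 (np.float64(332.2228956082107), np.float64(262.47257611714895))
26 (np.float64(332.2518550251142), np.float64(261.0747143536626))
30 (np.float64(332.28099350609716), np.float64(259.66819758288653))
```

View pics/s18z.png

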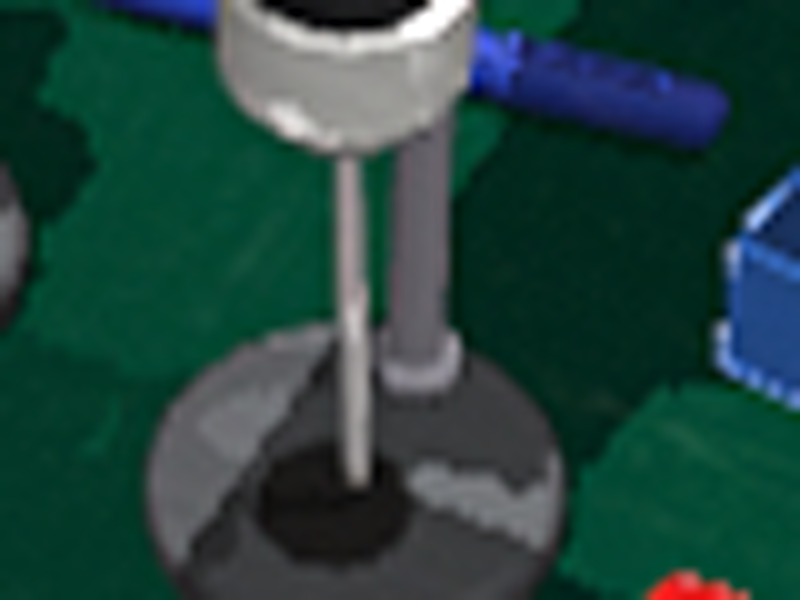

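View pics/w18z.png

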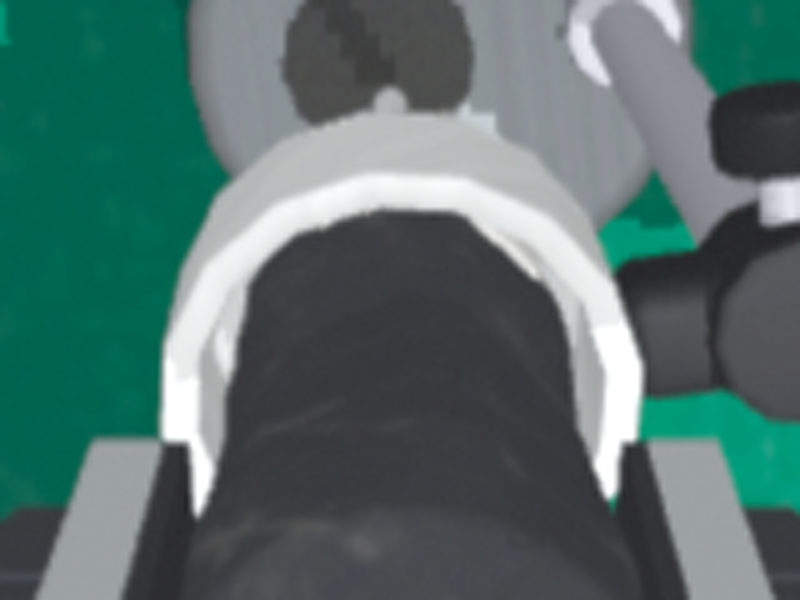

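```bash
python3 -m pendant '[0,0,0.5,0,31,0,0,0,0,34,0,0,0,0,36,0,0,0,0,38,0,0,0,0,38]'
python3 - <<'E'
from ax import *
snap('scene','s19');snap('wrist','w19')
s=load('s19')
x=s['frame'][150:270,260:420]; cv2.imwrite('pics/s19z.png',cv2.resize(x,None,fx=5,fy=5,interpolation=cv2.INTER_CUBIC))
x=load('w19')['frame'][210:330,240:400]; cv2.imwrite('pics/w19z.png',cv2.resize(x,None,fx=5,fy=5,interpolation=cv2.INTER_CUBIC))
E
```

```text
time: 21.17
tool_pos: [634.8, 56.9, 187.7]
tcp_rot: [178.6, -0.4, 86.0]
ft_force: [-0.2, -0.2, -0.5]
finger_gap: 37.8
```

View pics/s19z.png

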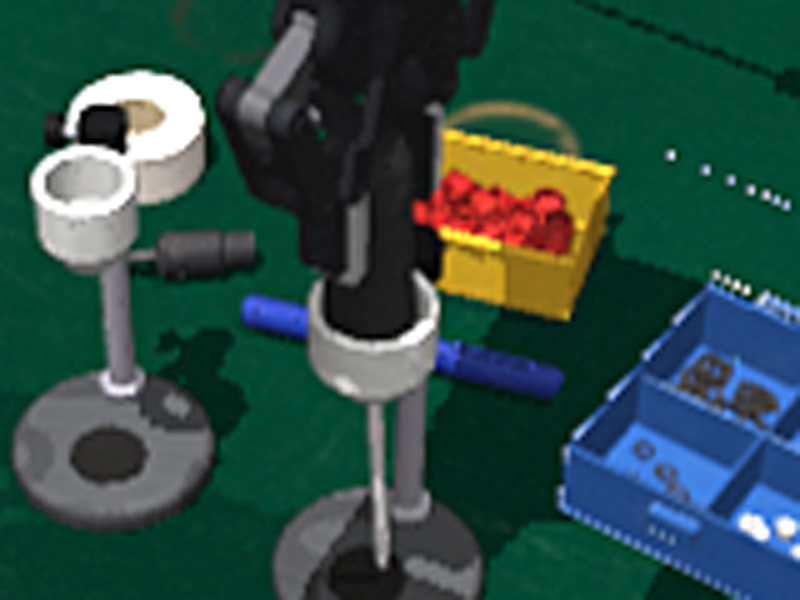

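View pics/w19z.png

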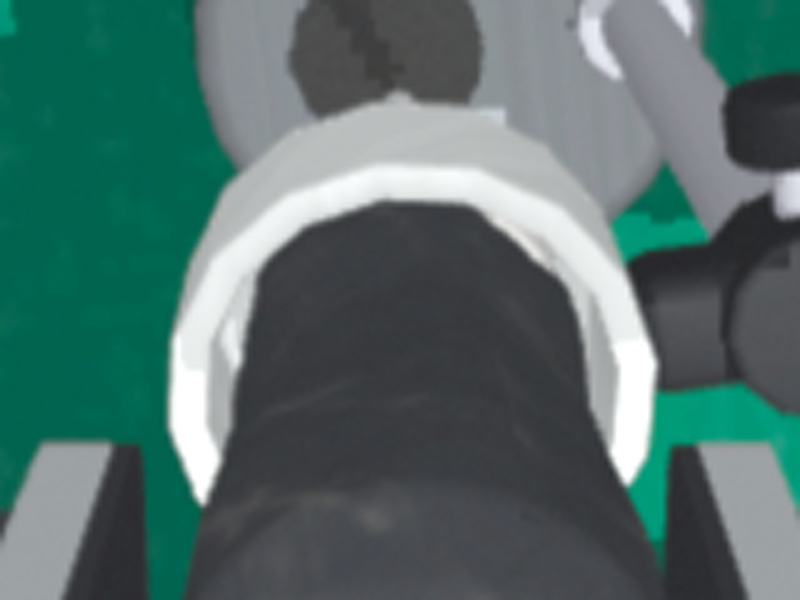

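```bash
python3 -m pendant '[1,0,0,0,45,1,0,0,0,55,0,0,0,0,62,0,0,1,0,62,0,0,3,0,62,0,0,8,0,62,0,0,12,0,62,0,0,14,0,62,0,0,14,0,62,0,0,14,0,62,0,0,10,0,62,0,0,5,0,62]';python3 -m pendant '[0,0,5,0,62,0,3,8,0,62,0,8,10,0,62,0,12,10,0,62,0,15,10,0,62,0,15,5,0,62,0,15,0,0,62,0,12,0,0,62,0,8,0,0,62,0,4,0,0,62,0,0,0,0,62]'
python3 - <<'E'
from ax import *
snap('scene','s20');snap('top','t20')
s=load('s20')
x=s['frame'][130:280,250:420]; cv2.imwrite('pics/s20z.png',cv2.resize(x,None,fx=4,fy=4,interpolation=cv2.INTER_CUBIC))
x=load('t20')['frame'][155:275,240:400]; cv2.imwrite('pics/t20z.png',cv2.resize(x,None,fx=5,fy=5,interpolation=cv2.INTER_CUBIC))
E
```

```text
time: 22.27
tool_pos: [636.1, 56.9, 276.8]
tcp_rot: [178.6, -0.4, 86.0]
ft_force: [0.2, 0.4, 0.6]
finger_gap: 62.1
time: 23.18
tool_pos: [635.3, 159.9, 333.3]
tcp_rot: [178.5, -0.5, 86.0]
ft_force: [-0.1, -0.9, -0.3]
finger_gap: 62.1
```

View pics/s20z.png

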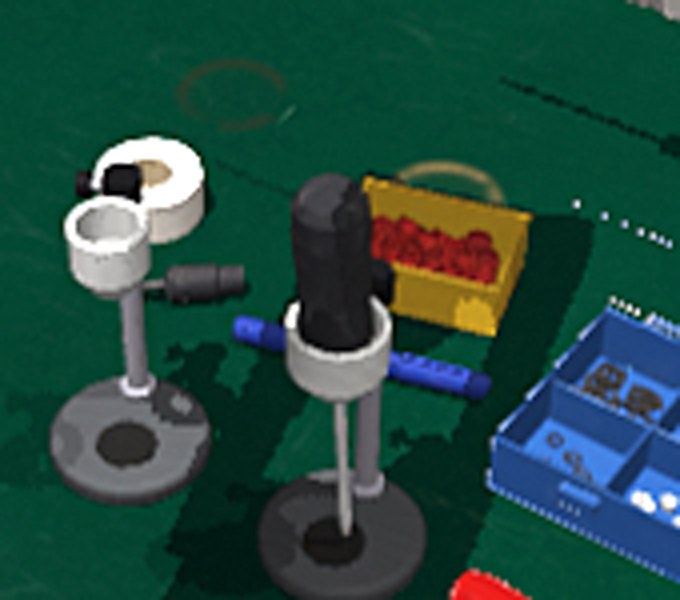

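View pics/t20z.png

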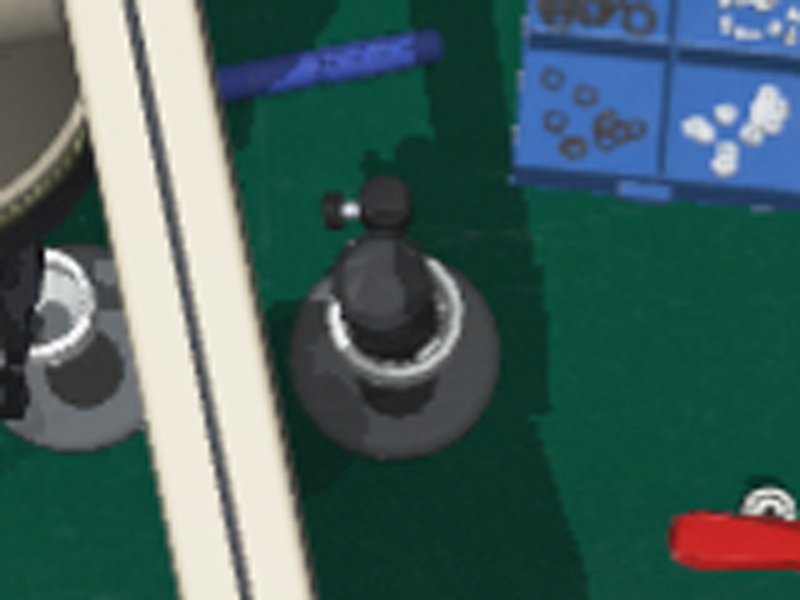

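Run:
```python
from ax import *
s=load('s20');t=load('t20')
P=lambda x,y:(250+(x+.5)/4-.5,130+(y+.5)/4-.5); Q=lambda x,y:(240+(x+.5)/5-.5,155+(y+.5)/5-.5)
u,v=map(int,np.round(Q(378,280)));print('depth butt',np.median([dep(t,u+i,v+j) for i in(-2,-1,0,1,2) for j in(-2,-1,0,1,2)],axis=0))
for z in(220,225,230):print('butt',atz(t,*Q(380,283),z))
print('rim',atz(t,*Q(396,316),155), tri([(t,*Q(396,316)),(s,*P(338,338))]))
for x in(628,633,638): print('tip',line(s,P(345,534),P(342,410),x))
tr=tri([(t,*Q(380,283)),(s,*P(330,188))]);print('butt tri',tr)
for p,n in(((633.5,57,225),'b'),((633.5,57,19),'t'),((633.5,57,25),'t6')):
    a=proj(s,p);b=proj(t,p);print(n,(a[0]-250)*4,(a[1]-130)*4,(b[0]-240)*5,(b[1]-155)*5)
print(np.abs(load('scene0')['frame'][:0]).sum())
```

```text
depth butt [631.18765795  63.44360265 223.50906512]
butt [631.64524708  62.5878002  220.        ]
butt [630.71973374  62.56959694 225.        ]
butt [629.7942204   62.55139368 230.        ]
rim [632.50478254  57.87146322 155.        ] (array([634.58188237,  57.09987762, 145.83292258]), [array([ 0.4, -0.3]), array([-0.5,  0.1])])
tip [array([628.        ,  47.0352111 ,  31.01720613]), array([628.        ,  50.15688599, 111.72033008])]
tip [array([633.        ,  49.465337  ,  24.38039427]), array([633.        ,  52.61584229, 105.82885629])]
tip [array([638.        ,  51.8954629 ,  17.74358241]), array([638.        ,  55.07479859,  99.93738251])]
butt tri (array([630.92431386,  61.10879985, 228.82436768]), [array([ 0.9, -0.6]), array([-1.1,  0.1])])
b 336.42366075886616 193.9204475527082 395.9260079305031 271.56086340600393
t 329.30320874390327 533.3302435029432 397.58985828563453 373.9411630624437
t6 329.4786801883256 524.9681018007195 397.549635924249 371.4735154491676
0
```

```bash
python3 -m pendant '[0,0,0,0,62,0,0,0,0,62,0,0,0,0,62]'
python3 - <<'E'
from h import *
s=snap('scene','s21')
d=np.abs(s['frame'].astype(int)-load('s20')['frame']).max(2)
print('moving px near driver',(d[150:275,310:360]>40).sum())
E
```

```text
time: 23.53
tool_pos: [635.4, 156.7, 332.4]
tcp_rot: [178.6, -0.4, 85.9]
ft_force: [-0.4, -0.6, -0.1]
finger_gap: 62.3
moving px near driver 8
```

View pics/s21.png

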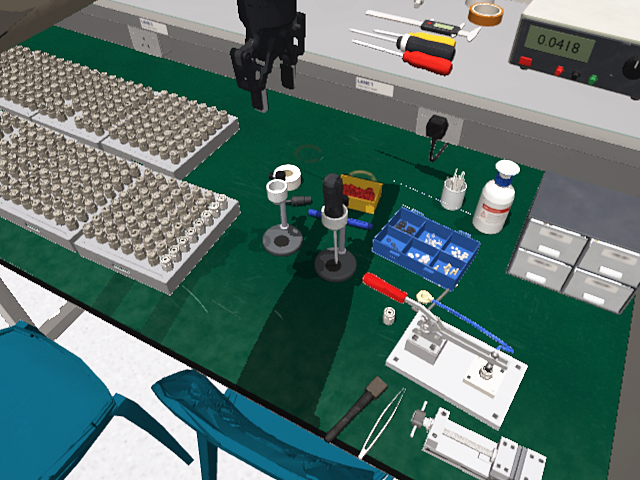

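The driver stands in the wide cup (around 333,210). The pen, plug, brush and sensor are at the same pixels as at the start, and the gripper is well clear.

```bash
python3 -c "
from bench import job
print(job.hand_in())"
```

```text
the job is handed in; nothing more can be done
None
```

The torque driver is standing blade down in the wide holder, which is the right-hand one, and I handed the job in at about 23.5 s of the 58 s allowed.

**What I did:** I gripped the handle near the butt with 20 N. The hand cannot tilt, so I turned the driver upright by raising its blade against the underside of the narrow holder's cup. I then lowered it into the wide cup, straightened it by about 6 mm, released it and backed away.

**Last checks:**
- **Height:** the butt measured about 223.5 mm up, against 225 mm when fully home. The blade tip read about 18–24 mm, against 19 mm. So the nose is home, within measuring error.
- **Lean and position:** the driver leans about 3 degrees, and the handle's middle is about 2–3 mm off the cup's axis.
- **Surroundings:** the driver is at rest. By eye, the brush, pen, plug and sensor cell had not moved in the scene picture. The gripper is well clear of everything.

**Disagreements:**
- The views differ by 2–4 mm on the positions of the cup rim and butt.
- The last two-view height of the cup rim read 146 mm instead of 155 mm; earlier readings gave 150–156 mm.
- The hand finished tilted by about 1.5 degrees, which I could not correct.
- Releasing the driver took off a pressing force of about 10 N.

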